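# Fill the carriage box with buzzer capsules and fit its drilled cover over the rod

## Robot

A 6-joint arm with a two-finger parallel gripper is mounted at the origin on the work surface. World frame = base frame: x ahead of the robot, y to its left, z up, the work surface at z = 0. Lengths are in mm, angles in rad, forces in N, time in s.
With the tool pointing down it reaches from about 275 to 750 mm from the base axis. Payload 10.2 kg.
Tool frame: the origin (TCP) lies where the fingers leave the gripper's body, on its centre line; the fingertips stand 64 mm ahead of it and the grasp point (between the pads) lies 45 mm ahead of it; z points along the fingers, y is the direction in which the jaws open and shut (so a half turn about z gives the same grasp; the last joint's range is limited). The gripper opens to 88 mm and grips with 3 to 60 N. Pads are 18 mm wide; open, the fingers measure 123 mm over their backs; the gripper's body (75 mm by 187 mm) begins 45 mm behind the grasp point.
Start: joints at [0.997, 0.313, 1.498, -0, 1.331, -0.223], TCP at [180.429, 493.028, 302.72] pointing down, gripper open.
Joint ranges: [-2.94, 2.94], [-0.97, 2.17], [0.19, 2.56], [-1.23, 4.37], [0.02, 3.11], [-2.88, 2.88]. Speed limits (rad/s): [2.39, 2.39, 3.01, 3.14, 3.14, 3.14].

## Interface

Orientations are given as a unit quaternion [x, y, z, w].
In Python, from plant import ctrl gives the robot as it stands. The module is installed in compiled form; this text tells all that it offers.
- The arm moves only by the shell command python3 -m crank 'ROWS' [FORCE]. ROWS is JSON, a list of rows, each an object of numbers: "x", "y", "z": the shift along the world's x, y, z in m; "turn": the turn about the world's z in degrees; "hand": the opening, from -1 (shut) to 1 (fully open), so that 0 is half open. In form: [{"x": .., "y": .., "z": .., "turn": .., "hand": ..}, ...]. A call has 1 to 8 rows; each row shifts and turns the commanded pose from where the row before left it; what a row does not reach is not made up. A row lasts 1/12 s, in which the tool goes at most 41.7 mm and 7.16 degrees, less where a joint would pass 70% of its speed; a pose out of reach is approached as far as the arm can. A call is refused whole if a number of a shift passes 0.0417 or a number of a turn 7.16, either way. A call with a gripper value outside its range is refused whole. The fingers move at their own pace and stop on an object; FORCE is the grip in N (left out, the last holds). Time passes only in rows, so rows that do not move let the fingers close. It gives the time, the measured TCP pose, the force and the opening at its end, in the units of the state.
- ctrl.get_obs(): the state, without advancing time (a new reading comes with each control period).
- ctrl.get_image(name): name is "scene" or "top" or "wrist"; returns the picture (384x512x3 uint8, red, green, blue); there is no depth.
- ctrl.get_calibration(name): a dict with "fx", "fy", "cx", "cy" (pixels), "position" and "attitude" of the camera in the world; the wrist camera has in their place "tool_from_camera" (4x4, takes a point from camera to tool coordinates, whose origin is the TCP and whose axes are the flange's). Camera axes: x right, y down, z forward; pixel columns grow to the right and rows downward; lengths in mm; the calibration is good to about 2 mm. A picture is of the moment at which its call begins: read the wrist's pose just before it. get_calibration takes no time and is no camera call.
- ctrl.finish_job(): hands the job in, once; it reports no verdict.
The state is a dict: "clock": time; "joints": joint angles; "joint_velocities": joint speeds; "joint_efforts": joint torques, N m; "tcp_pos": TCP position; "tcp_rot": TCP orientation; "ft_force": force on the tool from outside, world axes, zero at the start; "wrist_torque": the same for the moment, N m; "width": opening from 0.0 (shut) to 1.0 (fully open).
Only numpy, scipy, OpenCV 4.12 (cv2) and the standard library are available. Lean on these libraries where they do the work, as an engineer would, in place of code of your own. Each camera call takes 0.05 s, during which the arm holds its last target.

## Task

Push the carriage box along its rail until it is fully home under the spout, then pull the tray's bar towards the spout so the tray tips all four capsules into the box, and let the tray swing back level. Push the carriage all the way back to the other end of its rail, pick up the drilled cover (not the blank one) by its bridge handle, and lower it gently, level and square to the box, down the rod until it lies flush on the rim: lower it, do not drop it. Leave the blank cover and everything else on the bench where it is.

Things in the scene. Friction and masses are not known exactly. Their poses are not given: they have to be found in the camera images.
- station: Fixed station: steel base 100 x 400 mm, slide rail along its y axis; origin under the base at mid-rail; z up, x from rail to tray tower. Spout: x = 10 to 88 mm, y = 62 to 158, z = 104 to 165, open above and below. Tray behind and above it: x = 85 to 195, y = 67 to 153, floor at z = 154, wall tops 180; tipped, its far end rises to about 260 mm.
- carriage (a joint): Carriage position along the station's +y in m: 0 = against the end stop away from the spout (box centre at station y = -110 mm), 0.22 = against the other stop, fully home under the spout (y = +110 mm). Slides with about 2 N friction and stays where left.
- rod_top (a point): Top of the upright steel rod in the middle of the carriage's open grey box, axes as the station's. Rod 14 mm in diameter, tapering to 6 mm over its last 11 mm; it stands 65 mm above the box rim, its top 150 mm above the bench. Box 110 x 110 mm outside, 55 mm high, walls 5 mm, sides along these axes.
- box_rim (a point): Point on the rod's axis at the height of the box rim (85 mm above the bench); moves with the carriage, axes as the station's. The box's inner floor is 50 mm lower.
- push_post (a point): Centre of the top, 106 mm above the bench, of the black upright post on the carriage's front (robot side), for pushing the carriage either way. 14 x 14 mm in section, 75 mm in front (station -x) of the rod's axis; free from 30 mm above the bench upwards.
- tray (a joint): Tip angle of the tray, rad: 0 level (rest), 1.0 fully tipped to the spout. Hinge along station y at the tray's open lip, station x = 85 mm, 150 mm above the bench. A spring brings it back to 0; the bar needs about 4 N when fully tipped. Capsules slide off as it nears 1.0.
- tray_bar (a point): Middle of the free part of the tray's pull bar: round steel, 12 mm diameter, 54 mm long along station y (point at y = 25 mm), its crank at the end next to the tray. At rest 38 mm behind (+x of) the hinge, 253 mm above the bench; dragged to station -x it arcs at 110 mm radius over the hinge and ends 67 mm in front of it, 238 mm up. Hook it from above with something behind it.
- cover_center (a point): Drilled cover: square aluminium plate 116 x 116 x 8 mm, dark 40 x 40 x 16 mm boss on its middle, 17 mm hole through both. Bridge handle: a bar along the cover's x, 104 long, 12 wide, 14 tall, its centre 118 mm above the underside, on legs at x = +-46 mm; room under it for the rod. 0.3 kg. Point on the hole's axis 62.5 mm above the underside; axes along the sides, z up.
- blank_center (a point): The blank cover: the same plate and handle, but no boss and no hole; point 62.5 mm above its underside. Not to be used or moved. The two covers may lie in either place.
- cap0_center (a point): One of four black buzzer capsules, discs 22 mm in diameter and 12 mm high, starting flat in the tray; this is its centre.
- cap1_center (a point): One of four black buzzer capsules, discs 22 mm in diameter and 12 mm high, starting flat in the tray; this is its centre.
- cap2_center (a point): One of four black buzzer capsules, discs 22 mm in diameter and 12 mm high, starting flat in the tray; this is its centre.
- cap3_center (a point): One of four black buzzer capsules, discs 22 mm in diameter and 12 mm high, starting flat in the tray; this is its centre.
- bottle: Bystander: clear bottle, 62 mm diameter, 190 mm tall; origin at its underside.
- tape: Bystander: empty cardboard reel core, 90 mm diameter, 45 mm high; origin at its underside.
- driver: Bystander: screwdriver lying on the bench; origin at its underside.
- module: Bystander: black plastic module 90 x 50 x 45 mm; origin at its underside.
- carton_s: Bystander: small green carton 70 x 50 x 100 mm; origin at its underside.
Not all that is in view belongs to the job. Leave any purple or turquoise look-alike of the part that bears cover_center alone.

How it is judged (in metres and radians):
On the way, in this order (a step that is already met when the one before it is completed fails the run):
1. the carriage is fully home under the spout (within 12 mm of that stop) (value of joint carriage above 0.208 m), for 0.2 s.
2. all four capsules are in the box (horizontal distance between each of cap0_center, cap1_center, cap2_center, cap3_center and box_rim below 0.061 m and z of cap0_center in the frame of box_rim between -0.06 and -0.003 m and z of cap1_center in the frame of box_rim between -0.06 and -0.003 m and z of cap2_center in the frame of box_rim between -0.06 and -0.003 m and z of cap3_center in the frame of box_rim between -0.06 and -0.003 m), for 0.2 s.
3. the carriage is back at the other end (within 12 mm of that stop) and the tray is down (under 0.15 rad) (value of joint carriage below 0.012 m and value of joint tray below 0.15 rad), for 0.2 s.
4. the drilled cover is threaded on the rod, level within 7 degrees, and on its way down (underside 8 to 60 mm above the rim) for at least 0.2 s: lowered, not dropped (horizontal distance between cover_center and rod_top below 0.009 m and angle between cover_center's own z axis and vertical below 0.12 rad and z of cover_center in the frame of box_rim between 0.0705 and 0.1225 m), for 0.2 s.
At the end, for the whole second after the job is handed in: Capsules in the box; carriage within 15 mm of the stop away from the spout; tray under 0.15 rad; drilled cover on the rod, flush on the rim (3 mm, level within 2 degrees, square to the box within 7 degrees, quarter turns allowed); blank cover and bystanders within 30 mm of their starts (all of step 2 and value of joint carriage below 0.015 m and value of joint tray below 0.15 rad and horizontal distance between cover_center and rod_top below 0.005 m and z of cover_center in the frame of box_rim between 0.059 and 0.0655 m and angle between cover_center's own z axis and vertical below 0.035 rad and (angle between the x axis of cover_center and the x axis of box_rim, either way round below 0.12 rad or angle between the x axis of cover_center and the y axis of box_rim, either way round below 0.12 rad) and distance of each of blank_center, bottle, tape, driver, module, carton_s from where it was at the start of the episode below 0.03 m); the robot touches nothing.
It fails at once if the blank cover or a bystander is moved by more than 40 mm (distance of any of blank_center, bottle, tape, driver, module, carton_s from where it was at the start of the episode above 0.04 m).
It also fails if it takes over 72 s, if anything falls off the work surface, if the arm or the gripper's body presses on something with over 40 N, if the wrist force passes 120 N, or if a joint passes its speed limit or range.

## Working session

There is one attempt and no reset: what is moved stays moved. The work goes in short steps, Python scripts to look and compute and a shell command to move; the robot and the scene stay as the last step left them, time stands still between calls to the robot, and variables do not carry over. Pictures are saved under pics/ and viewed, and the job is handed in when it is done.

```bash
ls; mkdir -p pics
python3 - <<'E'
from plant import ctrl
import cv2
o=ctrl.get_obs()
for k in o: print(k,o[k])
for n in ["scene","top","wrist"]:
    im=ctrl.get_image(n); cv2.imwrite(f"pics/{n}0.png",im[:,:,::-1]); print(n,ctrl.get_calibration(n))
E
```

```text
pics
clock 0.0
joints [ 9.96616677e-01  3.13447250e-01  1.49841776e+00 -2.27342123e-06
  1.33103365e+00 -2.23381984e-01]
joint_velocities [-0.00044188  0.00075604 -0.00058271  0.0007079   0.00029734  0.00315708]
joint_efforts [ 4.11570818e-04 -4.02212334e+01 -2.52267355e+01  6.94279955e-02
  3.51883820e-02 -1.18923190e-04]
tcp_pos [180.32445792 492.881844   302.16970596]
tcp_rot [ 1.74500561e-01  9.84656858e-01 -6.02194740e-04 -2.52540853e-04]
ft_force [-0.00828383  0.55149125 -0.25330281]
wrist_torque [-0.02991415  0.04978533 -0.04852043]
width 1.0008973945895028
scene {'fx': 402.4405792805716, 'fy': 402.4405792805716, 'cx': 261.3027191423109, 'cy': 195.2510342871644, 'position': array([1319.9014716 , -127.66838859,  962.47467051]), 'attitude': array([ 0.69092461,  0.60859785, -0.25493429, -0.29536477])}
top {'fx': 429.95443151338367, 'fy': 429.95443151338367, 'cx': 253.79932091469988, 'cy': 190.59928001345136, 'position': array([ 250.90611286,   11.09965234, 1654.63112743]), 'attitude': array([ 0.7081746 , -0.69993032,  0.07030379, -0.06036276])}
wrist {'fx': 292.95524963541385, 'fy': 292.95524963541385, 'cx': 260.17458126808543, 'cy': 192.12030902781726, 'tool_from_camera': array([[-1.09354403e-03, -9.58754314e-01, -2.84234004e-01,
         7.20164436e+01],
       [ 9.99999041e-01, -8.06885059e-04, -1.12561639e-03,
        -6.34011936e-01],
       [ 8.49845397e-04, -2.84234963e-01,  9.58754277e-01,
        -8.23164107e+01],
       [ 0.00000000e+00,  0.00000000e+00,  0.00000000e+00,
         1.00000000e+00]])}
```

View pics/scene0.png

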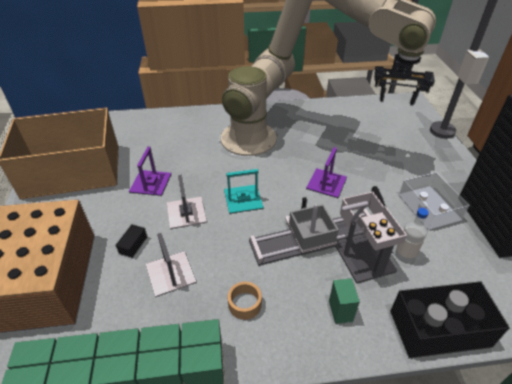

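View pics/top0.png

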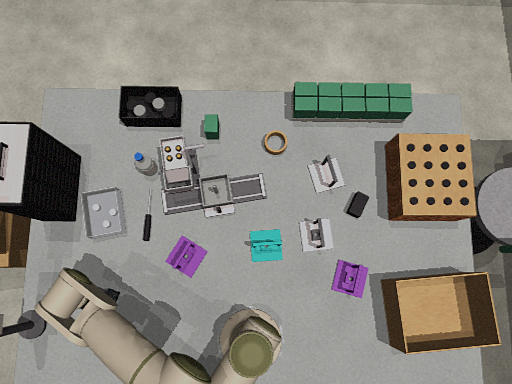

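View pics/wrist0.png

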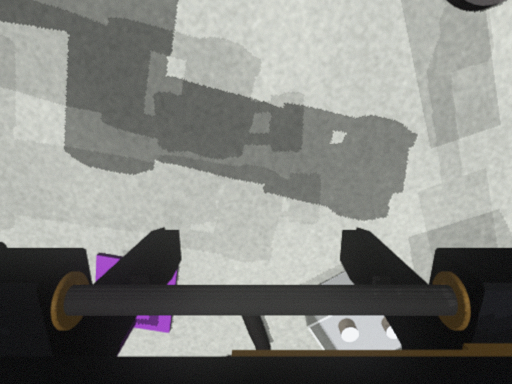

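The top view shows the station around (215,190) with the carriage mid-rail, and the tray with its four capsules at (174,155). The white cover at (316,235) has the dark boss, so it is the drilled one. The blank is at (325,173). Next I'll enlarge the regions and measure.

```bash
cat > h.py <<'E'
import numpy as np, cv2
from scipy.spatial.transform import Rotation as R
from plant import ctrl
def cam(n,obs=None):
    c=ctrl.get_calibration(n)
    if n=="wrist":
        T=np.eye(4);T[:3,:3]=R.from_quat(obs["tcp_rot"]).as_matrix();T[:3,3]=obs["tcp_pos"]
        M=T@c["tool_from_camera"]; Rm,p=M[:3,:3],M[:3,3]
    else: Rm,p=R.from_quat(c["attitude"]).as_matrix(),c["position"]
    return c,Rm,p
def ray(n,u,v,obs=None):
    c,Rm,p=cam(n,obs); d=Rm@np.array([(u-c["cx"])/c["fx"],(v-c["cy"])/c["fy"],1]); return p,d/np.linalg.norm(d)
def onz(n,u,v,z,obs=None):
    p,d=ray(n,u,v,obs); return p+d*(z-p[2])/d[2]
def proj(n,P,obs=None):
    c,Rm,p=cam(n,obs); q=Rm.T@(np.array(P)-p); return np.array([c["fx"]*q[0]/q[2]+c["cx"],c["fy"]*q[1]/q[2]+c["cy"]])
def tri(rs):
    A=np.zeros((3,3));b=np.zeros(3)
    for p,d in rs:
        M=np.eye(3)-np.outer(d,d);A+=M;b+=M@p
    x=np.linalg.solve(A,b); return x,[np.linalg.norm((np.eye(3)-np.outer(d,d))@(x-p)) for p,d in rs]
E
python3 - <<'E'
import cv2
t=cv2.imread("pics/top0.png");s=cv2.imread("pics/scene0.png")
cv2.imwrite("pics/t1.png",cv2.resize(t[130:230,140:280],None,fx=5.7,fy=5.7,interpolation=cv2.INTER_CUBIC))
cv2.imwrite("pics/t2.png",cv2.resize(t[140:260,290:390],None,fx=5,fy=5,interpolation=cv2.INTER_CUBIC))
cv2.imwrite("pics/s1.png",cv2.resize(s[170:290,240:440],None,fx=4,fy=4,interpolation=cv2.INTER_CUBIC))
cv2.imwrite("pics/s2.png",cv2.resize(s[165:305,135:275],None,fx=4.2,fy=4.2,interpolation=cv2.INTER_CUBIC))
E
```

```text
(no output)
```

View pics/t1.png

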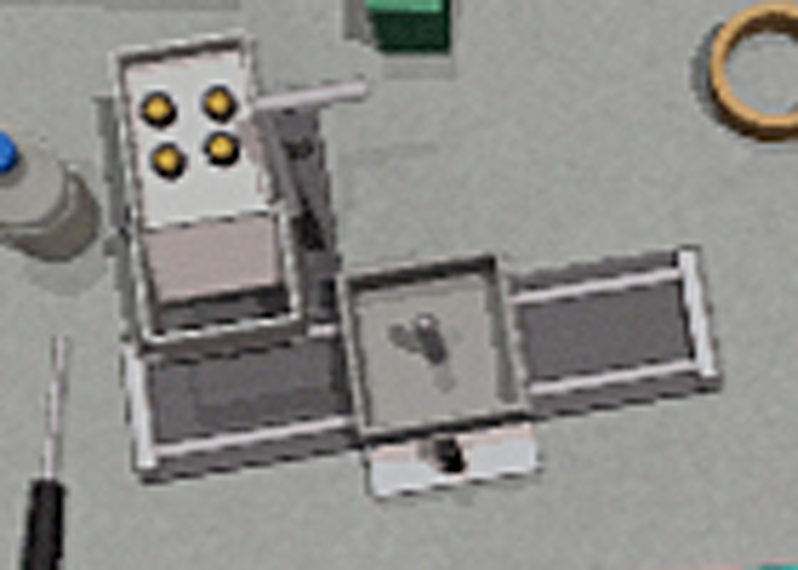

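View pics/t2.png

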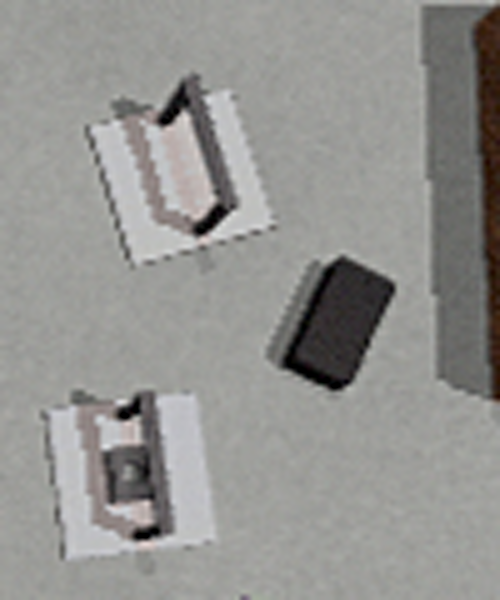

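View pics/s1.png

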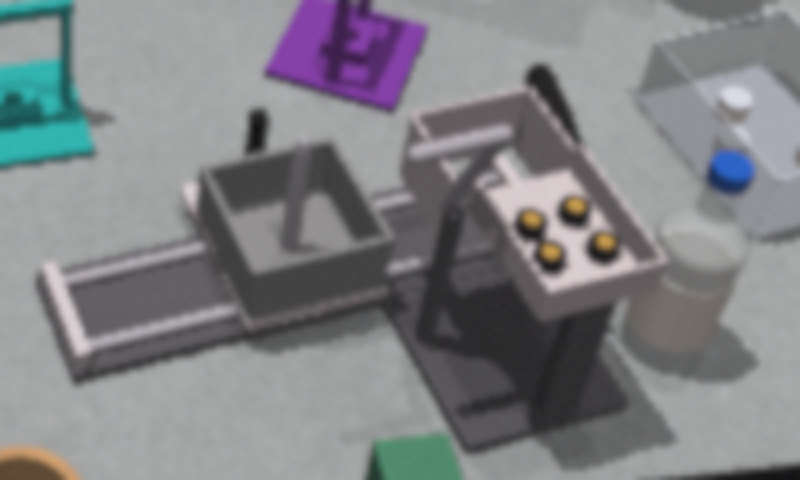

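View pics/s2.png

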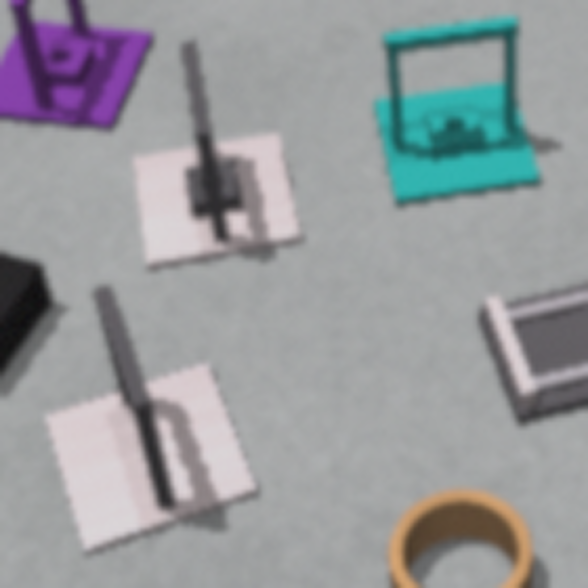

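```bash
cat > m.py <<'E'
from h import *
T=lambda u,v:((u+.5)/5.7-.5+140,(v+.5)/5.7-.5+130)
T2=lambda u,v:((u+.5)/5-.5+290,(v+.5)/5-.5+140)
S=lambda u,v:((u+.5)/4-.5+240,(v+.5)/4-.5+170)
S2=lambda u,v:((u+.5)/4.2-.5+135,(v+.5)/4.2-.5+165)
np.set_printoptions(precision=1,suppress=True)
print("rim",[onz("top",*T(*p),85)[:2] for p in [(340,278),(495,258),(530,418),(362,440)]])
print("rimS",[onz("scene",*S(*p),85)[:2] for p in [(203,168),(333,143),(390,240),(245,277)]])
print("base bottom",[onz("top",*T(*p),0)[:2] for p in [(718,388),(143,480)]])
print("trayTop180",[onz("top",*T(*p),180)[:2] for p in [(112,52),(252,35),(302,325),(145,345)]])
print("trayTop180S",[onz("scene",*S(*p),180)[:2] for p in [(548,305),(665,262)]])
print("barT253",[onz("top",*T(*p),253)[:2] for p in [(258,103),(366,90)]])
print("barS253",[onz("scene",*S(*p),253)[:2] for p in [(413,152),(510,131)]])
print("rod",tri([ray("top",*T(425,320)),ray("scene",*S(301,146))]))
print("post",tri([ray("top",*T(437,449)),ray("scene",*S(257,115))]),onz("top",*T(447,450),106),onz("scene",*S(257,115),106))
print("capsT",[onz("top",*T(*p),166)[:2] for p in [(158,107),(218,102),(168,159),(221,148)]])
print("capsS",[onz("scene",*S(*p),166)[:2] for p in [(530,222),(574,209),(549,255),(603,245)]])
print("coverT plate",[onz("top",*T2(*p),8)[:2] for p in [(42,412),(198,393),(216,543),(65,558)]])
print("coverS plate",[onz("scene",*S2(*p),8)[:2] for p in [(133,157),(279,135),(300,240),(149,267)]])
print("handleT",[onz("top",*T2(*p),125)[:2] for p in [(148,392),(164,535)]],"S",[onz("scene",*S2(*p),125)[:2] for p in [(190,43),(208,140)]])
print("blankT plate",[onz("top",*T2(*p),8)[:2] for p in [(86,127),(233,90),(276,226),(134,265)]])
print("blank handleT",[onz("top",*T2(*p),125)[:2] for p in [(192,75),(228,205)]])
E
python3 m.py
```

```text
rim [array([588.6, 194.3]), array([603.4,  93.3]), array([497.6,  68.4]), array([481.8, 176.5])]
rimS [array([502.9,  73.5]), array([489., 177.]), array([590. , 194.5]), array([611. ,  83.7])]
base bottom [array([533.4, -56.8]), array([465.1, 332.8])]
trayTop180 [array([710.5, 330.1]), array([722.9, 243.4]), array([538.5, 205.4]), array([524.8, 300.6])]
trayTop180S [array([733., 243.]), array([708.6, 328.7])]
barT253 [array([657.7, 226.7]), array([666.6, 163.2])]
barS253 [array([661.7, 165.8]), array([651.4, 231. ])]
rod (array([548.8, 132.5, 147.9]), [np.float64(0.5113850692021037), np.float64(0.5113850692020253)])
post (array([472.9, 123. , 105.9]), [np.float64(3.4814083046512265), np.float64(3.4814083046512545)]) [473. 120. 106.] [472.7 119.5 106. ]
capsT [array([679.4, 302.6]), array([683.2, 265.1]), array([645.8, 294.7]), array([653.4, 262. ])]
capsS [array([653.4, 261.2]), array([645.8, 294.2]), array([682.7, 264.1]), array([678.7, 302.1])]
coverT plate [array([ 438.5, -182. ]), array([ 454.7, -302.8]), array([ 339.9, -314. ]), array([ 327.3, -198.6])]
coverS plate [array([ 336.6, -313. ]), array([ 325.5, -197.2]), array([ 442.2, -184. ]), array([ 455.6, -296.6])]
handleT [array([ 440.5, -244.5]), array([ 338.8, -254.1])] S [array([ 340. , -252.6]), array([ 446.4, -238.5])]
blankT plate [array([ 664.9, -218.7]), array([ 696.7, -335.9]), array([ 587.1, -367. ]), array([ 554.6, -254.9])]
blank handleT [array([ 676. , -281.2]), array([ 578.4, -305.4])]
```

Both views agree to a few millimetres. The station yaw is about 9.8° and its origin about (548.5,146.5). The rod is at (549,132), so the carriage is near 0.096 m, and the post is at (473,120). The cover's handle lies at about 7°. I'll travel to a point over the post and turn the jaws along the rail.

```bash
python3 -m crank '[{"x":0.0242,"y":-0.0311,"turn":2.5},{"x":0.0242,"y":-0.0311,"turn":2.5},{"x":0.0242,"y":-0.0311,"turn":2.5},{"x":0.0242,"y":-0.0311,"turn":2.5},{"x":0.0242,"y":-0.0311,"turn":2.5},{"x":0.0242,"y":-0.0311,"turn":2.5},{"x":0.0242,"y":-0.0311,"turn":2.5},{"x":0.0242,"y":-0.0311,"turn":2.5}]'
python3 -m crank '[{"x":0.0242,"y":-0.0311,"turn":2.5},{"x":0.0242,"y":-0.0311,"turn":2.5},{"x":0.0242,"y":-0.0311,"turn":2.5},{"x":0.0242,"y":-0.0311,"turn":2.2},{"x":0},{"x":0}]'
```

```text
schema error: expected keys x, y, z, turn, hand
schema error: expected keys x, y, z, turn, hand
```

```bash
python3 -m crank '[{"x":0.0242,"y":-0.0311,"z":0,"turn":2.5,"hand":1},{"x":0.0242,"y":-0.0311,"z":0,"turn":2.5,"hand":1},{"x":0.0242,"y":-0.0311,"z":0,"turn":2.5,"hand":1},{"x":0.0242,"y":-0.0311,"z":0,"turn":2.5,"hand":1},{"x":0.0242,"y":-0.0311,"z":0,"turn":2.5,"hand":1},{"x":0.0242,"y":-0.0311,"z":0,"turn":2.5,"hand":1},{"x":0.0242,"y":-0.0311,"z":0,"turn":2.5,"hand":1},{"x":0.0242,"y":-0.0311,"z":0,"turn":2.5,"hand":1}]'
python3 -m crank '[{"x":0.0242,"y":-0.0311,"z":0,"turn":2.5,"hand":1},{"x":0.0242,"y":-0.0311,"z":0,"turn":2.5,"hand":1},{"x":0.0242,"y":-0.0311,"z":0,"turn":2.5,"hand":1},{"x":0.0242,"y":-0.0311,"z":0,"turn":2.2,"hand":1},{"x":0,"y":0,"z":0,"turn":0,"hand":1}]'
python3 - <<'E'
from h import *
o=ctrl.get_obs();print(o["tcp_pos"],R.from_quat(o["tcp_rot"]).as_matrix().round(3),o["ft_force"])
im=ctrl.get_image("wrist");cv2.imwrite("pics/w1.png",im[:,:,::-1])
for P in [(473,120.5,106),(549,132.5,150)]: print(proj("wrist",P,o))
E
```

```text
clock: 0.82
tcp_pos: [374.7, 242.5, 302.8]
tcp_rot: [-0.0, 1.0, 0.0, 0.0]
ft_force: [0.3, 0.7, -0.3]
width: 0.999
clock: 1.23
tcp_pos: [473.7, 115.3, 302.2]
tcp_rot: [-0.082, 0.997, -0.001, 0.0]
ft_force: [0.3, 0.8, 0.3]
width: 0.997
[473.72842124 115.27534137 302.17907293] [[-0.987 -0.164  0.   ]
 [-0.164  0.987 -0.001]
 [-0.    -0.001 -1.   ]] [0.33590315 0.7772625  0.33766454]
[267.30264739 182.52066274]
[267.18101148 276.3373648 ]
```

View pics/w1.png

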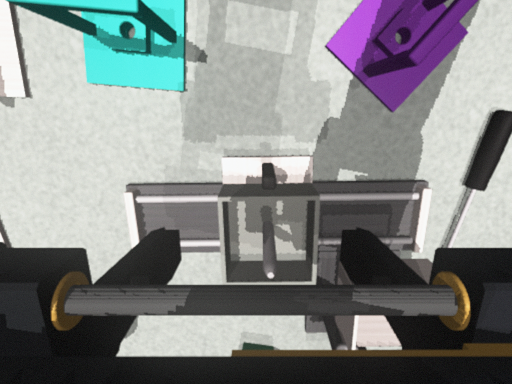

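The wrist view has the post at (268,175) and the rod top at (270,275), both matching the predictions. I'll descend astride the post and close lightly.

```bash
python3 -m crank '[{"x":0,"y":0,"z":-0.036,"turn":0,"hand":1},{"x":0,"y":0,"z":-0.036,"turn":0,"hand":1},{"x":0,"y":0,"z":-0.036,"turn":0,"hand":1},{"x":0,"y":0,"z":-0.036,"turn":0,"hand":1},{"x":0,"y":0,"z":-0.034,"turn":0,"hand":1},{"x":0,"y":0,"z":0,"turn":0,"hand":-0.4},{"x":0,"y":0,"z":0,"turn":0,"hand":-1},{"x":0,"y":0,"z":0,"turn":0,"hand":-1}]' 10
python3 -m crank '[{"x":0,"y":0,"z":0,"turn":0,"hand":-1},{"x":0,"y":0,"z":0,"turn":0,"hand":-1},{"x":0,"y":0,"z":0,"turn":0,"hand":-1},{"x":0,"y":0,"z":0,"turn":0,"hand":-1}]'
```

```text
clock: 1.95
tcp_pos: [471.5, 120.3, 126.6]
tcp_rot: [-0.084, 0.996, -0.0, 0.001]
ft_force: [1.3, 0.7, -0.2]
width: 0.799
clock: 2.28
tcp_pos: [471.1, 119.8, 125.5]
tcp_rot: [-0.084, 0.996, -0.0, 0.001]
ft_force: [-0.5, 0.4, 0.3]
width: 0.498
```

```bash
python3 -m crank '[{"x":0,"y":0,"z":0,"turn":0,"hand":-1},{"x":0,"y":0,"z":0,"turn":0,"hand":-1},{"x":0,"y":0,"z":0,"turn":0,"hand":-1},{"x":0,"y":0,"z":0,"turn":0,"hand":-1},{"x":0,"y":0,"z":0,"turn":0,"hand":-1},{"x":0,"y":0,"z":0,"turn":0,"hand":-1}]'
python3 -m crank '[{"x":-0.0014,"y":0.008,"z":0,"turn":0,"hand":-1},{"x":-0.0024,"y":0.014,"z":0,"turn":0,"hand":-1},{"x":-0.0031,"y":0.018,"z":0,"turn":0,"hand":-1},{"x":-0.0031,"y":0.018,"z":0,"turn":0,"hand":-1},{"x":-0.0031,"y":0.018,"z":0,"turn":0,"hand":-1},{"x":-0.0031,"y":0.018,"z":0,"turn":0,"hand":-1},{"x":-0.0016,"y":0.009,"z":0,"turn":0,"hand":-1}]'
```

```text
clock: 2.78
tcp_pos: [470.8, 119.9, 124.7]
tcp_rot: [-0.084, 0.996, 0.0, -0.0]
ft_force: [0.0, 2.4, 0.4]
width: 0.161
clock: 3.37
tcp_pos: [452.2, 224.5, 124.7]
tcp_rot: [-0.084, 0.996, -0.0, -0.0]
ft_force: [-3.5, -3.8, 3.4]
width: 0.159
```

```bash
python3 -m crank '[{"x":-0.0009,"y":0.005,"z":0,"turn":0,"hand":-1},{"x":-0.0009,"y":0.005,"z":0,"turn":0,"hand":-1},{"x":-0.0007,"y":0.004,"z":0,"turn":0,"hand":-1},{"x":-0.0005,"y":0.003,"z":0,"turn":0,"hand":-1},{"x":0,"y":0,"z":0,"turn":0,"hand":-1}]'
python3 -m crank '[{"x":-0.0003,"y":0.002,"z":0,"turn":0,"hand":-1},{"x":-0.0003,"y":0.002,"z":0,"turn":0,"hand":-1},{"x":0,"y":0,"z":0,"turn":0,"hand":-1}]'
python3 -m crank '[{"x":-0.0003,"y":0.002,"z":0,"turn":0,"hand":-1},{"x":-0.0003,"y":0.002,"z":0,"turn":0,"hand":-1},{"x":0,"y":0,"z":0,"turn":0,"hand":-1}]'
```

```text
clock: 3.78
tcp_pos: [449.4, 240.0, 124.7]
tcp_rot: [-0.084, 0.996, 0.0, -0.001]
ft_force: [-6.4, 0.8, 4.7]
width: 0.161
clock: 4.03
tcp_pos: [448.8, 243.5, 124.7]
tcp_rot: [-0.084, 0.996, -0.0, -0.001]
ft_force: [-6.9, -2.4, 5.2]
width: 0.159
clock: 4.28
tcp_pos: [448.6, 245.6, 124.6]
tcp_rot: [-0.084, 0.996, -0.002, -0.001]
ft_force: [-5.5, -21.2, 8.2]
width: 0.196
```

```bash
python3 -m crank '[{"x":0,"y":0,"z":0,"turn":0,"hand":0},{"x":0,"y":0,"z":0,"turn":0,"hand":0},{"x":0,"y":0,"z":0,"turn":0,"hand":0},{"x":0,"y":0,"z":0,"turn":0,"hand":0},{"x":0,"y":0,"z":0.01,"turn":0,"hand":0},{"x":0,"y":0,"z":0.03,"turn":0,"hand":0},{"x":0,"y":0,"z":0.04,"turn":0,"hand":0},{"x":0,"y":0,"z":0.04,"turn":0,"hand":0}]'
python3 -m crank '[{"x":0,"y":0,"z":0.04,"turn":0,"hand":-1},{"x":0,"y":0,"z":0.04,"turn":0,"hand":-1},{"x":0,"y":0,"z":0.03,"turn":0,"hand":-1},{"x":0,"y":0,"z":0,"turn":0,"hand":-1}]'
python3 - <<'E'
from h import *
o=ctrl.get_obs();print(o["tcp_pos"],o["ft_force"])
for n in ["wrist","top","scene"]:
    im=ctrl.get_image(n)[:,:,::-1]
    if n=="top": im=cv2.resize(im[130:230,140:280],None,fx=5.7,fy=5.7,interpolation=cv2.INTER_CUBIC)
    if n=="scene": im=cv2.resize(im[170:290,240:440],None,fx=4,fy=4,interpolation=cv2.INTER_CUBIC)
    cv2.imwrite(f"pics/{n}2.png",im)
E
```

```text
clock: 4.95
tcp_pos: [448.3, 247.8, 246.6]
tcp_rot: [-0.084, 0.996, -0.0, -0.001]
ft_force: [0.8, 0.6, -0.3]
width: 0.495
clock: 5.28
tcp_pos: [449.4, 248.2, 361.7]
tcp_rot: [-0.084, 0.996, 0.001, 0.006]
ft_force: [0.3, 0.3, 0.2]
width: 0.218
[449.42349053 248.21670127 361.72839682] [0.27714385 0.33427944 0.17764839]
```

View pics/wrist2.png

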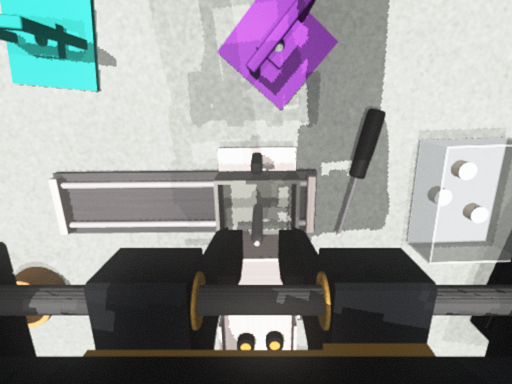

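View pics/top2.png

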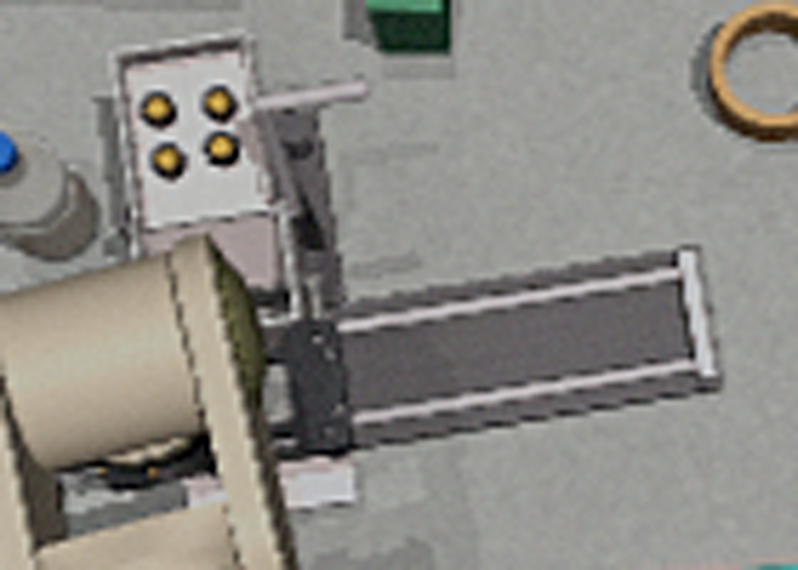

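View pics/scene2.png

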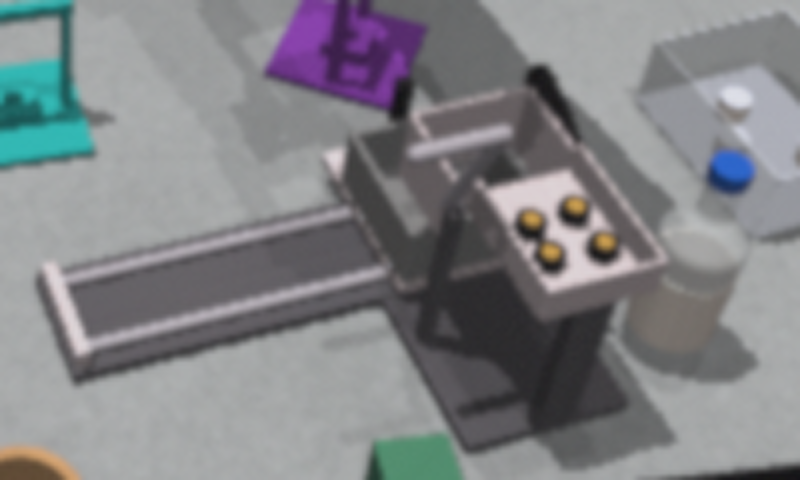

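The carriage is at the stop: the box abuts the rail end at wrist pixel (310,205), and the scene view agrees. With the fingers shut I'll go over and behind the bar.

```bash
python3 -m crank '[{"x":0.0343,"y":-0.0082,"z":0,"turn":0,"hand":-1},{"x":0.0343,"y":-0.0082,"z":0,"turn":0,"hand":-1},{"x":0.0343,"y":-0.0082,"z":0,"turn":0,"hand":-1},{"x":0.0343,"y":-0.0082,"z":0,"turn":0,"hand":-1},{"x":0.0343,"y":-0.0082,"z":0,"turn":0,"hand":-1},{"x":0.0343,"y":-0.0082,"z":0,"turn":0,"hand":-1},{"x":0.0343,"y":-0.0082,"z":0,"turn":0,"hand":-1},{"x":0,"y":0,"z":0,"turn":0,"hand":-1}]'
python3 -m crank '[{"x":0,"y":0,"z":0,"turn":0,"hand":-1}]'
python3 - <<'E'
from h import *
im=ctrl.get_image("scene")[:,:,::-1]
cv2.imwrite("pics/s3.png",cv2.resize(im[100:290,240:490],None,fx=3,fy=3,interpolation=cv2.INTER_CUBIC))
E
```

```text
clock: 6.1
tcp_pos: [693.9, 187.8, 347.7]
tcp_rot: [-0.082, 0.997, -0.0, -0.003]
ft_force: [0.5, -0.5, -1.5]
width: 0.003
clock: 6.18
tcp_pos: [690.3, 189.6, 350.0]
tcp_rot: [-0.083, 0.997, -0.0, -0.003]
ft_force: [-0.6, 0.7, 0.1]
width: 0.002
```

View pics/s3.png

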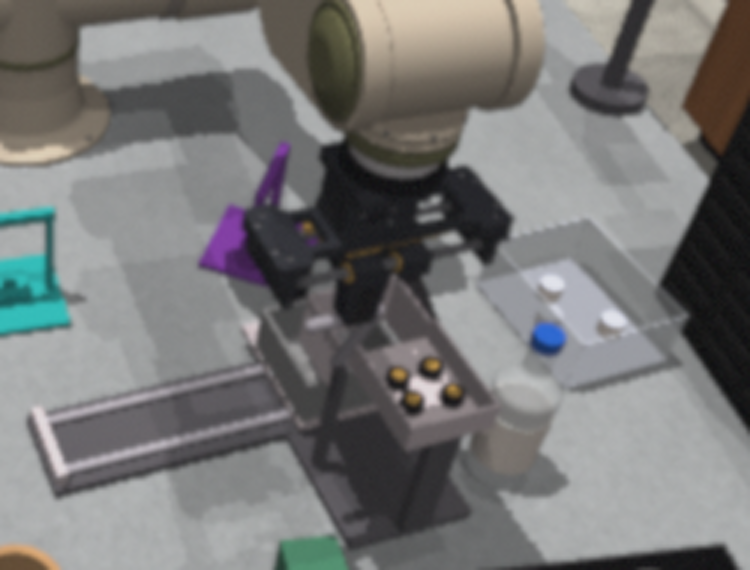

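```bash
python3 -m crank '[{"x":0,"y":0,"z":-0.02,"turn":0,"hand":-1},{"x":0,"y":0,"z":-0.024,"turn":0,"hand":-1},{"x":0,"y":0,"z":-0.02,"turn":0,"hand":-1},{"x":0,"y":0,"z":-0.004,"turn":0,"hand":-1},{"x":0,"y":0,"z":0,"turn":0,"hand":-1}]'
python3 - <<'E'
from h import *
im=ctrl.get_image("scene")[:,:,::-1]
cv2.imwrite("pics/s4.png",cv2.resize(im[150:270,300:440],None,fx=5,fy=5,interpolation=cv2.INTER_CUBIC))
o=ctrl.get_obs();print(o["tcp_pos"]);im=ctrl.get_image("wrist")[:,:,::-1];cv2.imwrite("pics/w4.png",im)
E
```

```text
clock: 6.65
tcp_pos: [687.7, 191.0, 286.4]
tcp_rot: [-0.084, 0.996, 0.0, -0.001]
ft_force: [0.6, 0.1, 0.6]
width: 0.002
[688.21877578 190.88192005 287.99757729]
```

View pics/s4.png

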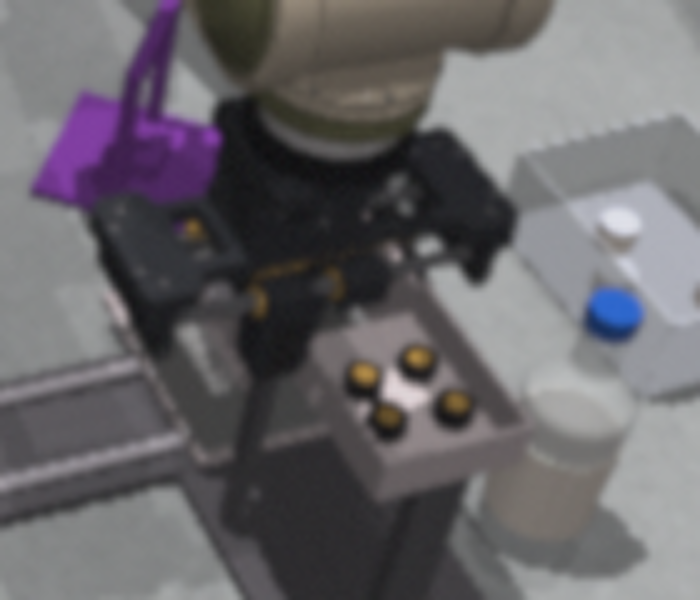

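View pics/w4.png

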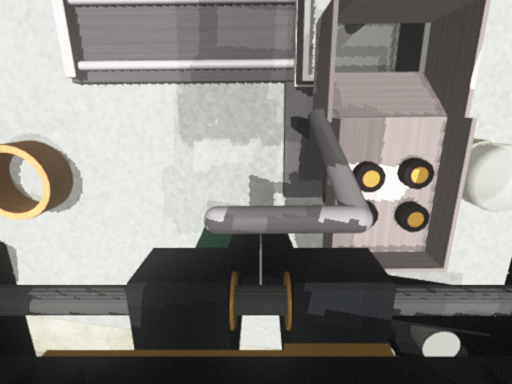

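The wrist view shows the bar at (285,217) ahead of the shut fingers at (260,260), so it is hooked. Pulling toward the spout.

```bash
python3 -m crank '[{"x":-0.0098,"y":-0.0017,"z":0,"turn":0,"hand":-1},{"x":-0.0098,"y":-0.0017,"z":0,"turn":0,"hand":-1},{"x":-0.0098,"y":-0.0017,"z":0,"turn":0,"hand":-1},{"x":-0.0098,"y":-0.0017,"z":0,"turn":0,"hand":-1},{"x":-0.0098,"y":-0.0017,"z":0,"turn":0,"hand":-1},{"x":-0.0098,"y":-0.0017,"z":0,"turn":0,"hand":-1}]'
python3 -m crank '[{"x":-0.0098,"y":-0.0017,"z":0,"turn":0,"hand":-1},{"x":-0.0098,"y":-0.0017,"z":0,"turn":0,"hand":-1},{"x":-0.0098,"y":-0.0017,"z":0,"turn":0,"hand":-1},{"x":-0.0098,"y":-0.0017,"z":0,"turn":0,"hand":-1}]'
python3 - <<'E'
from h import *
im=ctrl.get_image("scene")[:,:,::-1]
cv2.imwrite("pics/s5.png",cv2.resize(im[150:270,300:440],None,fx=5,fy=5,interpolation=cv2.INTER_CUBIC))
E
```

```text
clock: 7.25
tcp_pos: [630.3, 180.2, 289.7]
tcp_rot: [-0.084, 0.996, 0.0, 0.003]
ft_force: [3.9, 0.2, 1.8]
width: 0.007
clock: 7.58
tcp_pos: [591.1, 173.5, 288.2]
tcp_rot: [-0.084, 0.996, 0.0, 0.002]
ft_force: [7.0, 1.2, -5.1]
width: 0.006
```

View pics/s5.png

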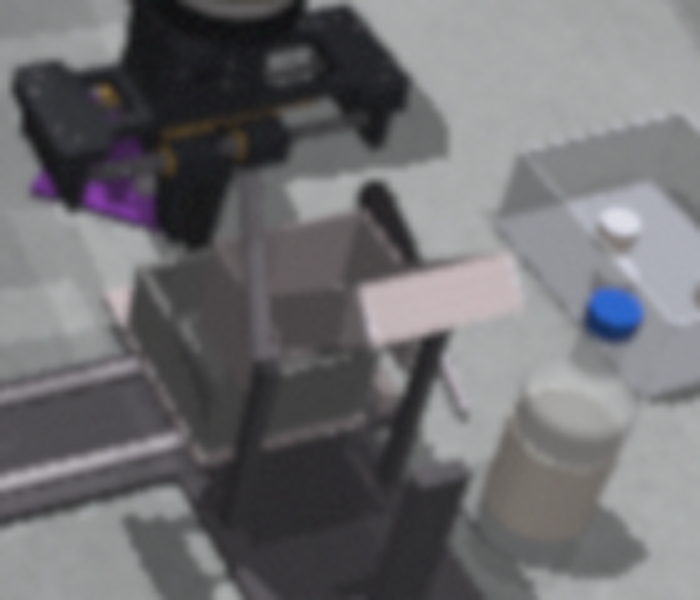

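The tray is well tipped and the bar still hooked; I'll continue to the end.

```bash
python3 -m crank '[{"x":-0.0059,"y":-0.001,"z":-0.003,"turn":0,"hand":-1},{"x":-0.0059,"y":-0.001,"z":-0.003,"turn":0,"hand":-1},{"x":0,"y":0,"z":0,"turn":0,"hand":-1}]'
python3 -m crank '[{"x":-0.0039,"y":-0.0007,"z":-0.002,"turn":0,"hand":-1},{"x":-0.0039,"y":-0.0007,"z":-0.001,"turn":0,"hand":-1},{"x":0,"y":0,"z":0,"turn":0,"hand":-1}]'
python3 - <<'E'
from h import *
im=ctrl.get_image("scene")[:,:,::-1]
cv2.imwrite("pics/s6.png",cv2.resize(im[150:270,300:440],None,fx=5,fy=5,interpolation=cv2.INTER_CUBIC))
E
```

```text
clock: 7.88
tcp_pos: [579.2, 171.5, 282.3]
tcp_rot: [-0.084, 0.996, -0.0, 0.002]
ft_force: [2.3, 0.1, 1.5]
width: 0.003
clock: 8.13
tcp_pos: [573.2, 170.4, 278.9]
tcp_rot: [-0.084, 0.996, 0.001, 0.005]
ft_force: [17.9, 6.2, -2.8]
width: 0.003
```

View pics/s6.png

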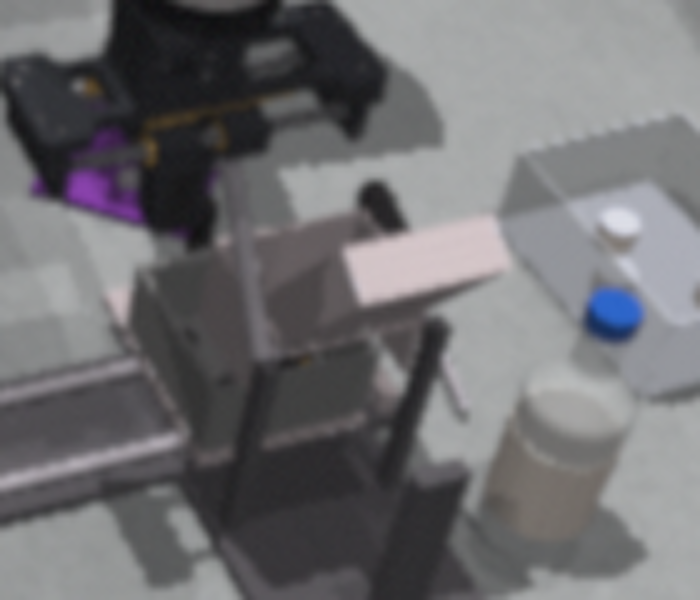

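It's at the tip stop (18 N). I'll hold for the capsules to slide, then look.

```bash
python3 -m crank '[{"x":0.001,"y":0,"z":0,"turn":0,"hand":-1},{"x":0,"y":0,"z":0,"turn":0,"hand":-1},{"x":0,"y":0,"z":0,"turn":0,"hand":-1},{"x":0,"y":0,"z":0,"turn":0,"hand":-1},{"x":0,"y":0,"z":0,"turn":0,"hand":-1},{"x":0,"y":0,"z":0,"turn":0,"hand":-1},{"x":0,"y":0,"z":0,"turn":0,"hand":-1},{"x":0,"y":0,"z":0,"turn":0,"hand":-1}]'
python3 - <<'E'
from h import *
im=ctrl.get_image("scene")[:,:,::-1]
a=cv2.resize(im[170:260,310:410],(400,360),interpolation=cv2.INTER_CUBIC)
im=ctrl.get_image("top")[:,:,::-1]
b=cv2.resize(im[130:220,140:240],(400,360),interpolation=cv2.INTER_CUBIC)
cv2.imwrite("pics/st7.png",np.hstack([a,b]))
E
```

```text
clock: 8.85
tcp_pos: [573.9, 170.4, 279.1]
tcp_rot: [-0.084, 0.996, 0.0, 0.003]
ft_force: [12.0, 3.6, 0.6]
width: 0.002
```

View pics/st7.png

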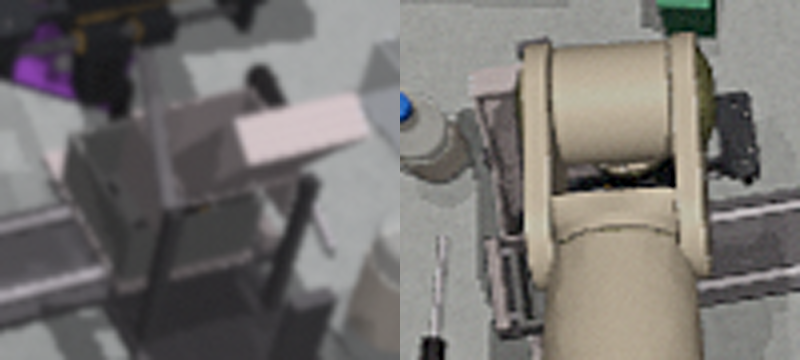

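The capsules are hidden in this view. I'll let the tray back slowly, following it with the fingers.

```bash
python3 -m crank '[{"x":0.0098,"y":0.0017,"z":0.003,"turn":0,"hand":-1},{"x":0.0148,"y":0.0026,"z":0.004,"turn":0,"hand":-1},{"x":0.0148,"y":0.0026,"z":0.002,"turn":0,"hand":-1},{"x":0.0148,"y":0.0026,"z":0,"turn":0,"hand":-1},{"x":0.0148,"y":0.0026,"z":0,"turn":0,"hand":-1},{"x":0.0148,"y":0.0026,"z":0,"turn":0,"hand":-1},{"x":0.0118,"y":0.0021,"z":0,"turn":0,"hand":-1},{"x":0.0098,"y":0.0017,"z":0,"turn":0,"hand":-1}]'
python3 -m crank '[{"x":0.0098,"y":0.0017,"z":0,"turn":0,"hand":-1},{"x":0.0049,"y":0.0009,"z":0,"turn":0,"hand":-1},{"x":0,"y":0,"z":0,"turn":0,"hand":-1}]'
python3 - <<'E'
from h import *
im=ctrl.get_image("scene")[:,:,::-1]
a=cv2.resize(im[170:260,310:410],(400,360),interpolation=cv2.INTER_CUBIC)
o=ctrl.get_obs();print(o["tcp_pos"]);im=ctrl.get_image("wrist")[:,:,::-1]
b=cv2.resize(im,(400,300),interpolation=cv2.INTER_CUBIC)
cv2.imwrite("pics/w8.png",np.hstack([a,np.vstack([b,b[:60]*0])]))
E
```

```text
clock: 9.62
tcp_pos: [678.4, 188.7, 286.6]
tcp_rot: [-0.084, 0.996, 0.0, -0.0]
ft_force: [0.1, 1.1, -0.9]
width: -0.003
clock: 9.87
tcp_pos: [692.9, 191.2, 286.4]
tcp_rot: [-0.084, 0.996, -0.0, -0.0]
ft_force: [0.4, 0.4, 0.6]
width: 0.007
[692.4715949  191.15461266 286.47953634]
```

View pics/w8.png

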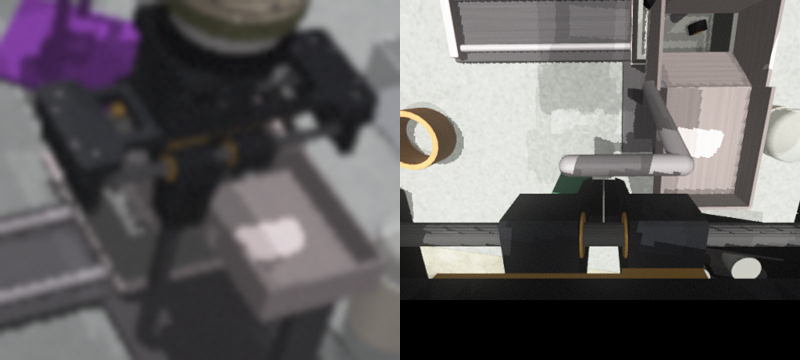

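The tray is empty and level, and a capsule shows inside the box through the spout. I'll rise and return over the post.

```bash
python3 -m crank '[{"x":0,"y":0,"z":0.034,"turn":0,"hand":-1},{"x":0,"y":0,"z":0.034,"turn":0,"hand":-1},{"x":-0.0348,"y":0.0079,"z":0,"turn":0,"hand":0},{"x":-0.0348,"y":0.0079,"z":0,"turn":0,"hand":0},{"x":-0.0348,"y":0.0079,"z":0,"turn":0,"hand":0},{"x":-0.0348,"y":0.0079,"z":0,"turn":0,"hand":0},{"x":-0.0348,"y":0.0079,"z":0,"turn":0,"hand":0},{"x":-0.0348,"y":0.0079,"z":0,"turn":0,"hand":0}]'
python3 -m crank '[{"x":-0.0348,"y":0.0079,"z":0,"turn":0,"hand":0},{"x":0,"y":0,"z":0,"turn":0,"hand":0},{"x":0,"y":0,"z":0,"turn":0,"hand":0}]'
python3 - <<'E'
from h import *
o=ctrl.get_obs();print(o["tcp_pos"]);im=ctrl.get_image("wrist")[:,:,::-1];cv2.imwrite("pics/w9.png",im)
print(proj("wrist",(451,246,106),o))
E
```

```text
clock: 10.63
tcp_pos: [481.1, 238.5, 355.0]
tcp_rot: [-0.084, 0.996, 0.0, 0.0]
ft_force: [1.4, 0.0, 0.3]
width: 0.438
clock: 10.88
tcp_pos: [447.3, 246.7, 355.8]
tcp_rot: [-0.084, 0.996, 0.0, 0.001]
ft_force: [0.3, -0.3, 0.6]
width: 0.502
[447.34450483 246.7220544  355.7655443 ]
[260.32490023 173.36079372]
```

View pics/w9.png

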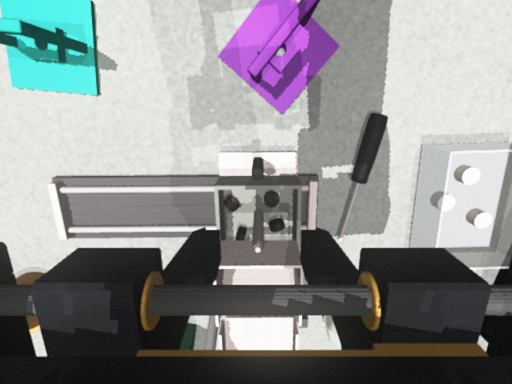

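All four capsules lie in the box, at (233,203), (271,199), (277,225) and (241,234). The post is at (258,172). I'll descend and grip it.

```bash
python3 -m crank '[{"x":0.001,"y":0,"z":-0.04,"turn":0,"hand":0},{"x":0,"y":0,"z":-0.04,"turn":0,"hand":0},{"x":0,"y":0,"z":-0.04,"turn":0,"hand":0},{"x":0,"y":0,"z":-0.04,"turn":0,"hand":0},{"x":0,"y":0,"z":-0.04,"turn":0,"hand":0},{"x":0,"y":0,"z":-0.03,"turn":0,"hand":0},{"x":0,"y":0,"z":0,"turn":0,"hand":-1},{"x":0,"y":0,"z":0,"turn":0,"hand":-1}]' 10
python3 -m crank '[{"x":0,"y":0,"z":0,"turn":0,"hand":-1},{"x":0,"y":0,"z":0,"turn":0,"hand":-1},{"x":0,"y":0,"z":0,"turn":0,"hand":-1},{"x":0,"y":0,"z":0,"turn":0,"hand":-1}]'
```

```text
clock: 11.6
tcp_pos: [450.5, 246.0, 124.3]
tcp_rot: [-0.083, 0.997, -0.0, -0.001]
ft_force: [-0.6, 0.7, 1.5]
width: 0.372
clock: 11.93
tcp_pos: [451.4, 244.6, 126.8]
tcp_rot: [-0.084, 0.996, -0.002, 0.002]
ft_force: [3.8, -20.7, 4.5]
width: 0.166
```

```bash
python3 -m crank '[{"x":0.0014,"y":-0.008,"z":0,"turn":0,"hand":-1},{"x":0.0025,"y":-0.014,"z":0,"turn":0,"hand":-1},{"x":0.0031,"y":-0.0176,"z":0,"turn":0,"hand":-1},{"x":0.0031,"y":-0.0176,"z":0,"turn":0,"hand":-1},{"x":0.0031,"y":-0.0176,"z":0,"turn":0,"hand":-1},{"x":0.0031,"y":-0.0176,"z":0,"turn":0,"hand":-1},{"x":0.0031,"y":-0.0176,"z":0,"turn":0,"hand":-1},{"x":0.0031,"y":-0.0176,"z":0,"turn":0,"hand":-1}]'
python3 -m crank '[{"x":0.0031,"y":-0.0176,"z":0,"turn":0,"hand":-1},{"x":0.0031,"y":-0.0176,"z":0,"turn":0,"hand":-1},{"x":0.0028,"y":-0.016,"z":0,"turn":0,"hand":-1},{"x":0.0021,"y":-0.012,"z":0,"turn":0,"hand":-1},{"x":0.0016,"y":-0.009,"z":0,"turn":0,"hand":-1},{"x":0,"y":0,"z":0,"turn":0,"hand":-1}]'
```

```text
clock: 12.6
tcp_pos: [473.9, 118.3, 126.7]
tcp_rot: [-0.084, 0.996, 0.0, 0.003]
ft_force: [5.3, 4.7, -0.1]
width: 0.156
clock: 13.1
tcp_pos: [487.0, 45.0, 126.7]
tcp_rot: [-0.083, 0.997, -0.001, 0.003]
ft_force: [5.9, -1.9, 2.2]
width: 0.16
```

```bash
python3 -m crank '[{"x":0.0009,"y":-0.005,"z":0,"turn":0,"hand":-1},{"x":0.0009,"y":-0.005,"z":0,"turn":0,"hand":-1},{"x":0.0005,"y":-0.003,"z":0,"turn":0,"hand":-1},{"x":0,"y":0,"z":0,"turn":0,"hand":-1}]'
python3 -m crank '[{"x":0.0004,"y":-0.002,"z":0,"turn":0,"hand":-1},{"x":0.0004,"y":-0.002,"z":0,"turn":0,"hand":-1},{"x":0,"y":0,"z":0,"turn":0,"hand":-1}]'
python3 -m crank '[{"x":0.0002,"y":-0.001,"z":0,"turn":0,"hand":-1},{"x":0.0002,"y":-0.001,"z":0,"turn":0,"hand":-1},{"x":0,"y":0,"z":0,"turn":0,"hand":-1}]'
```

```text
clock: 13.43
tcp_pos: [489.1, 33.2, 126.7]
tcp_rot: [-0.084, 0.996, -0.001, 0.003]
ft_force: [5.5, -0.7, 2.6]
width: 0.159
clock: 13.68
tcp_pos: [489.8, 29.5, 126.7]
tcp_rot: [-0.084, 0.996, -0.0, 0.003]
ft_force: [4.2, -0.2, 1.7]
width: 0.159
clock: 13.93
tcp_pos: [490.1, 27.7, 126.7]
tcp_rot: [-0.084, 0.996, -0.0, 0.003]
ft_force: [6.1, 1.2, 3.3]
width: 0.157
```

```bash
python3 -m crank '[{"x":0.0002,"y":-0.001,"z":0,"turn":0,"hand":-1},{"x":0.0002,"y":-0.001,"z":0,"turn":0,"hand":-1},{"x":0,"y":0,"z":0,"turn":0,"hand":-1}]'
python3 -m crank '[{"x":0.0002,"y":-0.001,"z":0,"turn":0,"hand":-1},{"x":0,"y":0,"z":0,"turn":0,"hand":-1}]'
```

```text
clock: 14.18
tcp_pos: [490.1, 27.1, 126.7]
tcp_rot: [-0.083, 0.997, 0.001, 0.003]
ft_force: [4.3, 13.9, 5.5]
width: 0.159
clock: 14.35
tcp_pos: [490.2, 26.9, 126.6]
tcp_rot: [-0.083, 0.997, 0.002, 0.002]
ft_force: [4.4, 21.0, 6.1]
width: 0.159
```

The carriage is against the far stop (reaction 21 N). I'll release, rise and measure the rod.

```bash
python3 -m crank '[{"x":0,"y":0,"z":0,"turn":0,"hand":0},{"x":0,"y":0,"z":0,"turn":0,"hand":0},{"x":0,"y":0,"z":0,"turn":0,"hand":0},{"x":0,"y":0,"z":0.02,"turn":0,"hand":0},{"x":0,"y":0,"z":0.036,"turn":0,"hand":1},{"x":0,"y":0,"z":0.04,"turn":0,"hand":1},{"x":0,"y":0,"z":0.04,"turn":0,"hand":1},{"x":0,"y":0,"z":0.04,"turn":0,"hand":1}]'
python3 -m crank '[{"x":0,"y":0,"z":0,"turn":0,"hand":1},{"x":0,"y":0,"z":0,"turn":0,"hand":1},{"x":0,"y":0,"z":0,"turn":0,"hand":1}]'
python3 - <<'E'
from h import *
im=ctrl.get_image("scene")[:,:,::-1];cv2.imwrite("pics/scene10.png",im);cv2.imwrite("pics/s10.png",cv2.resize(im[170:290,240:440],None,fx=4,fy=4,interpolation=cv2.INTER_CUBIC))
im=ctrl.get_image("top")[:,:,::-1];cv2.imwrite("pics/top10.png",im);cv2.imwrite("pics/t10.png",cv2.resize(im[130:230,140:280],None,fx=5.7,fy=5.7,interpolation=cv2.INTER_CUBIC))
o=ctrl.get_obs();print(repr(o["tcp_pos"]),repr(o["tcp_rot"]));im=ctrl.get_image("wrist")[:,:,::-1];cv2.imwrite("pics/w10.png",im)
np.savez("w10.npz",p=o["tcp_pos"],q=o["tcp_rot"])
print(proj("wrist",(566,38,150),o))
E
```

```text
clock: 15.02
tcp_pos: [488.6, 24.5, 303.1]
tcp_rot: [-0.084, 0.997, -0.0, 0.0]
ft_force: [-0.2, -0.7, 0.0]
width: 0.741
clock: 15.27
tcp_pos: [488.8, 24.6, 300.0]
tcp_rot: [-0.084, 0.997, 0.0, -0.001]
ft_force: [-0.6, -0.2, -0.9]
width: 0.971
array([488.71671256,  24.59151542, 299.32884024]) array([-8.35891452e-02,  9.96499316e-01,  3.52090565e-04, -1.35795669e-03])
[262.09074142 279.95765313]
```

View pics/w10.png

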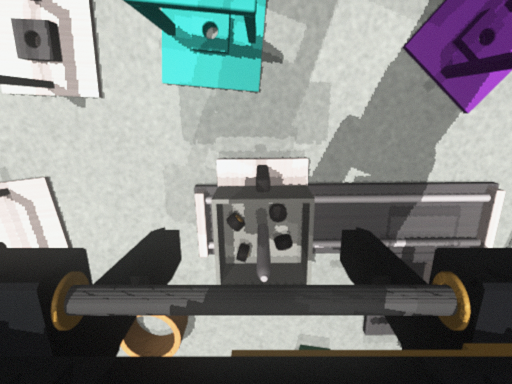

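View pics/s10.png

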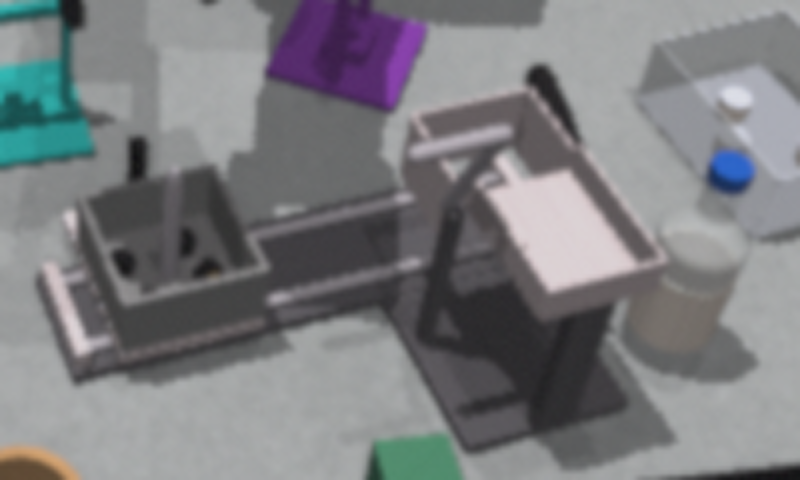

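View pics/t10.png

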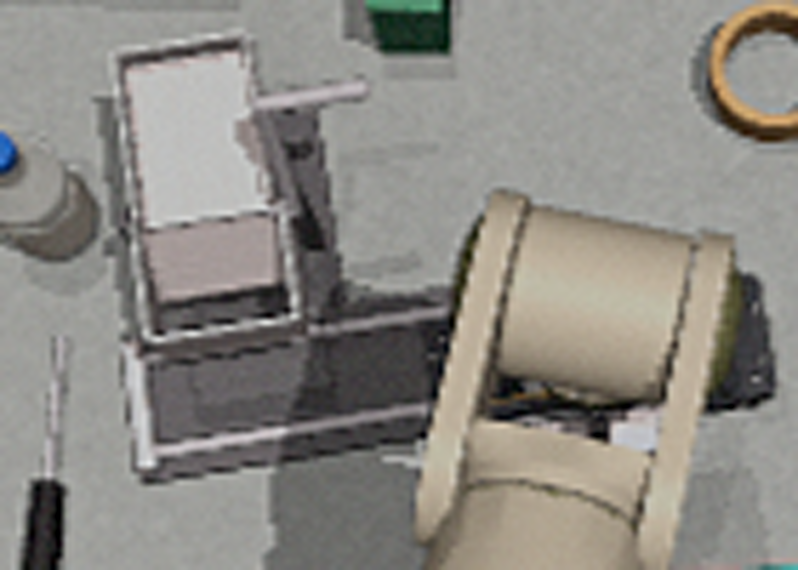

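All four capsules stayed in the box, the tray is level and empty, and the rod tip is at about (264,278). Now I'll refine the rod tip and move to look at the cover handle.

Run:
```python
from h import *
d=np.load("w10.npz");o=dict(tcp_pos=d["p"],tcp_rot=d["q"])
im=cv2.imread("pics/w10.png")
cv2.imwrite("pics/w10z.png",cv2.resize(im[150:290,210:320],None,fx=5,fy=4,interpolation=cv2.INTER_NEAREST)[:600])
s=cv2.imread("pics/scene10.png")
cv2.imwrite("pics/s10z.png",cv2.resize(s[200:250,255:310],None,fx=10,fy=10,interpolation=cv2.INTER_NEAREST))
for uv in [(264,278),(264,276)]: print(onz("wrist",*uv,150,o))
S=lambda u,v:((u+.5)/4-.5+240,(v+.5)/4-.5+170)
print(onz("scene",*S(174,171),150))
```

```text
[563.72565979  39.36117069 150.        ]
[561.70261972  39.01400175 150.        ]
[563.74144599  38.03394173 150.        ]
```

View pics/w10z.png

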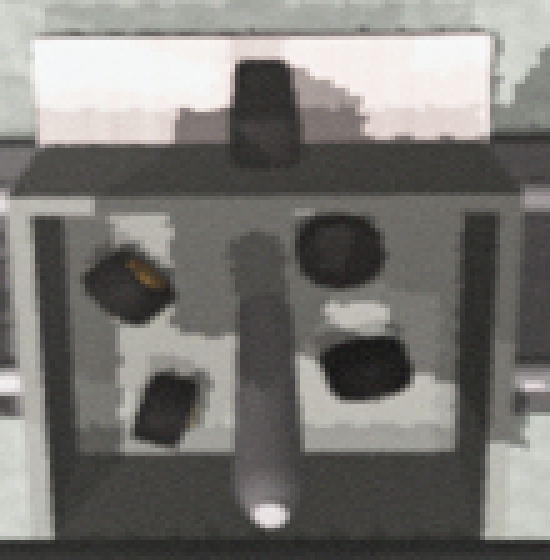

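View pics/s10z.png

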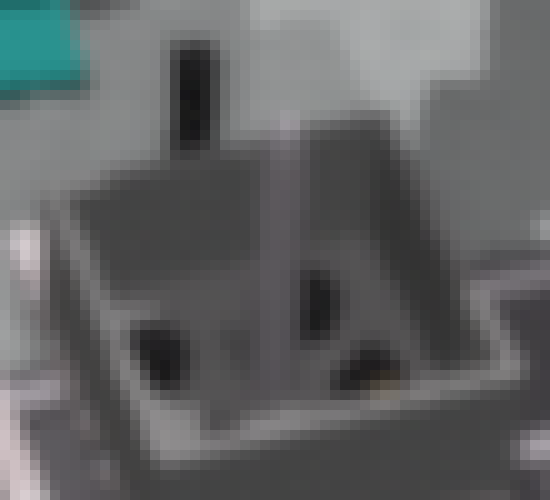

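```bash
python3 -m crank '[{"x":-0.0198,"y":-0.0341,"z":0,"turn":0,"hand":1},{"x":-0.0198,"y":-0.0341,"z":0,"turn":0,"hand":1},{"x":-0.0198,"y":-0.0341,"z":0,"turn":0,"hand":1},{"x":-0.0198,"y":-0.0341,"z":0,"turn":0,"hand":1},{"x":-0.0198,"y":-0.0341,"z":0,"turn":0,"hand":1},{"x":-0.0198,"y":-0.0341,"z":0,"turn":0,"hand":1},{"x":-0.0198,"y":-0.0341,"z":0,"turn":0,"hand":1},{"x":-0.0198,"y":-0.0341,"z":0,"turn":0,"hand":1}]'
python3 -m crank '[{"x":0,"y":0,"z":0,"turn":-1,"hand":1},{"x":0,"y":0,"z":0,"turn":-1,"hand":1},{"x":0,"y":0,"z":0,"turn":-0.8,"hand":1},{"x":0,"y":0,"z":0,"turn":0,"hand":1},{"x":0,"y":0,"z":0,"turn":0,"hand":1}]'
python3 - <<'E'
from h import *
o=ctrl.get_obs();print(o["tcp_pos"],R.from_quat(o["tcp_rot"]).as_matrix()[:2,1]);im=ctrl.get_image("wrist")[:,:,::-1];cv2.imwrite("pics/w11.png",im)
np.savez("w11.npz",p=o["tcp_pos"],q=o["tcp_rot"])
E
```

```text
clock: 16.08
tcp_pos: [329.3, -249.4, 300.1]
tcp_rot: [-0.084, 0.996, 0.001, -0.0]
ft_force: [1.5, 0.1, 0.7]
width: 0.999
clock: 16.5
tcp_pos: [331.3, -247.2, 300.5]
tcp_rot: [-0.06, 0.998, 0.0, -0.0]
ft_force: [-0.0, -0.0, 0.4]
width: 0.994
[ 331.28739538 -247.19208135  300.54285951] [-0.12070458  0.99268838]
```

View pics/w11.png

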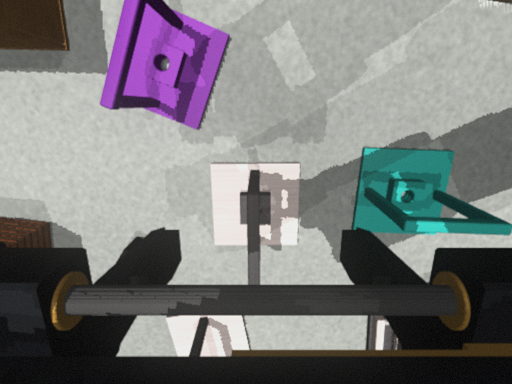

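Run:
```python
import cv2
im=cv2.imread("pics/w11.png");cv2.imwrite("pics/w11z.png",cv2.resize(im[150:260,195:315],None,fx=5,fy=5,interpolation=cv2.INTER_NEAREST))
```

```text
(no output)
```

View pics/w11z.png

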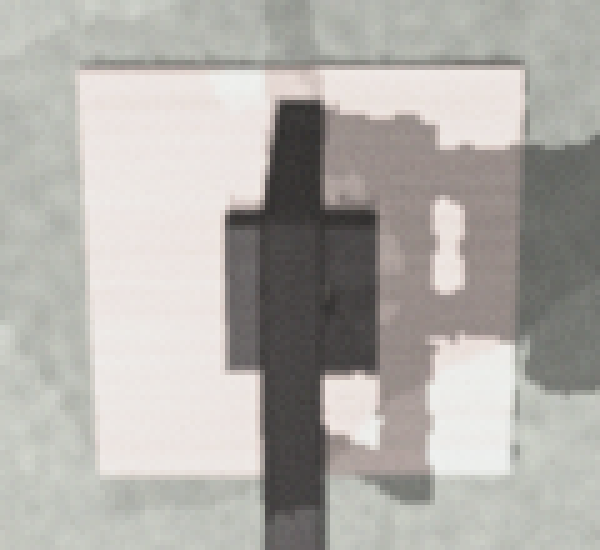

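Run:
```python
from h import *
np.set_printoptions(precision=1,suppress=True)
d=np.load("w11.npz");o=dict(tcp_pos=d["p"],tcp_rot=d["q"])
W=lambda u,v:((u+.5)/5-.5+195,(v+.5)/5-.5+150)
c=np.array([onz("wrist",*W(*p),8,o)[:2] for p in [(77,69),(523,67),(513,474),(98,476)]]);print(c,c.mean(0))
for a,b in [(0,1),(3,2),(0,3),(1,2)]:
    e=c[b]-c[a];print(np.linalg.norm(e),np.degrees(np.arctan2(e[1],e[0])))
b=np.array([onz("wrist",*W(*p),24,o)[:2] for p in [(226,227),(378,227),(378,370),(226,370)]]);print(b,b.mean(0))
h=np.array([onz("wrist",*W(*p),125,o)[:2] for p in [(264,230),(324,230),(264,500),(326,500)]]);print(h,h.mean(0))
```

```text
[[ 338.9 -313.2]
 [ 324.5 -198.5]
 [ 439.7 -183. ]
 [ 454.3 -299. ]] [ 389.3 -248.4]
115.66063165954309 97.13443263819232
116.9646622542647 97.1845962056677
116.28008937177749 7.002992414016823
116.182008689168 7.645955923700834
[[ 371.9 -270. ]
 [ 367.2 -231.3]
 [ 406.4 -226.2]
 [ 411.2 -266. ]] [ 389.2 -248.4]
[[ 340.  -259.4]
 [ 338.7 -248.4]
 [ 394.8 -253.4]
 [ 393.3 -241.4]] [ 366.7 -250.7]
```

The cover centre is (389.3, -248.4) with yaw 7.2°; plate, boss and handle all agree. I'll move over it and down onto the handle.

```bash
python3 -m crank '[{"x":0.029,"y":-0.0006,"z":0,"turn":0.3,"hand":1},{"x":0.029,"y":-0.0006,"z":0,"turn":0,"hand":1},{"x":0,"y":0,"z":-0.03,"turn":0,"hand":1},{"x":0,"y":0,"z":-0.04,"turn":0,"hand":1},{"x":0,"y":0,"z":-0.03,"turn":0,"hand":1},{"x":0,"y":0,"z":0,"turn":0,"hand":1},{"x":0,"y":0,"z":0,"turn":0,"hand":1},{"x":0,"y":0,"z":0,"turn":0,"hand":1}]'
python3 - <<'E'
from h import *
for i in range(1):
    o=ctrl.get_obs();print(o["tcp_pos"],R.from_quat(o["tcp_rot"]).as_matrix()[:2,1])
im=ctrl.get_image("wrist")[:,:,::-1];cv2.imwrite("pics/w12.png",im);print(ctrl.get_obs()["tcp_pos"])
E
```

```text
clock: 17.22
tcp_pos: [389.5, -249.7, 202.6]
tcp_rot: [-0.062, 0.998, -0.001, 0.001]
ft_force: [0.5, 0.7, 0.9]
width: 0.999
[ 389.4743791  -249.65906254  202.5604384 ] [-0.12442409  0.99222666]
[ 389.48480493 -249.79720168  202.80069064]
```

View pics/w12.png

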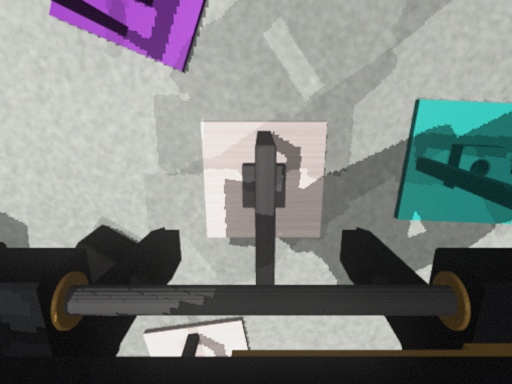

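```bash
python3 -m crank '[{"x":0,"y":0.0013,"z":-0.02,"turn":0,"hand":1},{"x":0,"y":0,"z":-0.014,"turn":0,"hand":1},{"x":0,"y":0,"z":-0.0055,"turn":0,"hand":1},{"x":0,"y":0,"z":0,"turn":0,"hand":0},{"x":0,"y":0,"z":0,"turn":0,"hand":-1},{"x":0,"y":0,"z":0,"turn":0,"hand":-1},{"x":0,"y":0,"z":0,"turn":0,"hand":-1},{"x":0,"y":0,"z":0,"turn":0,"hand":-1}]' 25
python3 -m crank '[{"x":0,"y":0,"z":0,"turn":0,"hand":-1},{"x":0,"y":0,"z":0,"turn":0,"hand":-1},{"x":0,"y":0,"z":0,"turn":0,"hand":-1},{"x":0,"y":0,"z":0,"turn":0,"hand":-1},{"x":0,"y":0,"z":0,"turn":0,"hand":-1},{"x":0,"y":0,"z":0,"turn":0,"hand":-1},{"x":0,"y":0,"z":0,"turn":0,"hand":-1},{"x":0,"y":0,"z":0,"turn":0,"hand":-1}]'
python3 - <<'E'
from h import *
print(ctrl.get_obs()["tcp_pos"])
E
```

```text
clock: 17.93
tcp_pos: [388.9, -248.3, 161.9]
tcp_rot: [-0.062, 0.998, -0.0, 0.0]
ft_force: [-0.3, 0.2, 0.2]
width: 0.643
clock: 18.6
tcp_pos: [388.7, -247.9, 161.2]
tcp_rot: [-0.062, 0.998, 0.0, -0.0]
ft_force: [0.6, 1.7, 0.2]
width: 0.128
[ 388.68975924 -247.86921665  161.16098422]
```

Gripped at 11.3 mm (the bar is 12 mm). Lifting gently.

```bash
python3 -m crank '[{"x":0,"y":0,"z":0.01,"turn":0,"hand":-1},{"x":0,"y":0,"z":0.02,"turn":0,"hand":-1},{"x":0,"y":0,"z":0.03,"turn":0,"hand":-1},{"x":0,"y":0,"z":0.035,"turn":0,"hand":-1},{"x":0,"y":0,"z":0.035,"turn":0,"hand":-1},{"x":0,"y":0,"z":0.03,"turn":0,"hand":-1},{"x":0,"y":0,"z":0.015,"turn":0,"hand":-1},{"x":0,"y":0,"z":0,"turn":0,"hand":-1}]' 40
python3 - <<'E'
from h import *
o=ctrl.get_obs();print(o["tcp_pos"]);im=ctrl.get_image("wrist")[:,:,::-1];cv2.imwrite("pics/w13.png",im)
np.savez("w13.npz",p=o["tcp_pos"],q=o["tcp_rot"])
im=ctrl.get_image("scene")[:,:,::-1];cv2.imwrite("pics/s13.png",cv2.resize(im[60:240,110:310],None,fx=3.3,fy=3.3,interpolation=cv2.INTER_CUBIC))
E
```

```text
clock: 19.27
tcp_pos: [389.1, -248.5, 339.0]
tcp_rot: [-0.062, 0.998, -0.002, 0.002]
ft_force: [-0.6, -0.8, -3.8]
width: 0.125
[ 389.13991024 -248.4688771   339.02657561]
```

View pics/w13.png

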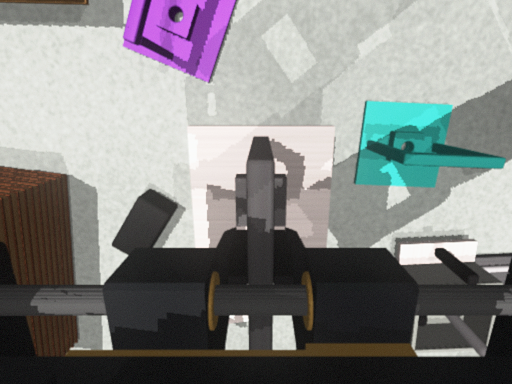

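View pics/s13.png

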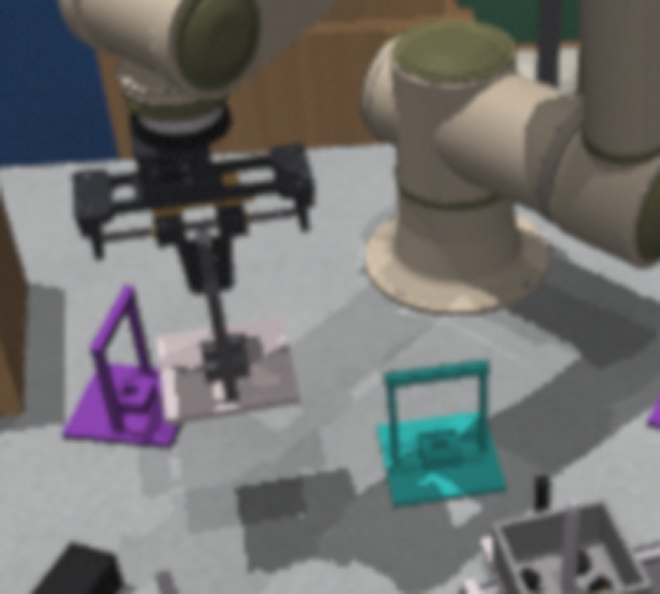

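The cover hangs level, with its front edge at v=126 from u=188 to 334. I'll check its place in the hand, then move.

Run:
```python
from h import *
np.set_printoptions(precision=2,suppress=True)
d=np.load("w13.npz");o=dict(tcp_pos=d["p"],tcp_rot=d["q"])
im=cv2.imread("pics/w13.png");cv2.imwrite("pics/w13z.png",cv2.resize(im[115:240,175:345],None,fx=4.5,fy=4.5,interpolation=cv2.INTER_NEAREST))
z=o["tcp_pos"][2]-161.2+8
M=R.from_quat(o["tcp_rot"]).as_matrix()
c=[onz("wrist",*p,z,o) for p in [(187.5,125.7),(333.5,125.7)]]
for q in c: print(q,M.T@(q-o["tcp_pos"]))
e=c[0]-c[1];print(np.linalg.norm(e),np.degrees(np.arctan2(e[0],-e[1])))
```

```text
[ 340.19 -314.22  185.83] [ 57.2  -58.48 153.29]
[ 326.09 -200.46  185.83] [ 57.12  56.15 152.76]
114.62664381687344 7.066991000475069
```

View pics/w13z.png

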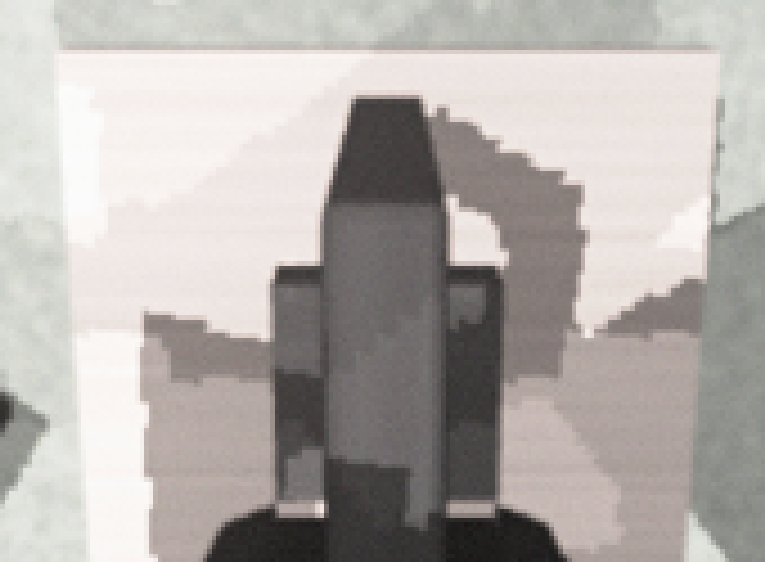

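```bash
python3 -m crank '[{"x":0.008,"y":0.014,"z":0,"turn":0.2,"hand":-1},{"x":0.0145,"y":0.024,"z":0,"turn":0.3,"hand":-1},{"x":0.0145,"y":0.024,"z":0,"turn":0.3,"hand":-1},{"x":0.0145,"y":0.024,"z":0,"turn":0.3,"hand":-1},{"x":0.0145,"y":0.024,"z":0,"turn":0.3,"hand":-1},{"x":0.0145,"y":0.024,"z":0,"turn":0.3,"hand":-1},{"x":0.0145,"y":0.024,"z":0,"turn":0.3,"hand":-1},{"x":0.0145,"y":0.024,"z":0,"turn":0.3,"hand":-1}]'
python3 -m crank '[{"x":0.0145,"y":0.024,"z":0,"turn":0.3,"hand":-1},{"x":0.0145,"y":0.024,"z":0,"turn":0.2,"hand":-1},{"x":0.0145,"y":0.024,"z":0,"turn":0,"hand":-1},{"x":0.0125,"y":0.02,"z":0,"turn":0,"hand":-1},{"x":0.008,"y":0.0145,"z":0,"turn":0,"hand":-1},{"x":0,"y":0,"z":0,"turn":0,"hand":-1},{"x":0,"y":0,"z":0,"turn":0,"hand":-1},{"x":0,"y":0,"z":0,"turn":0,"hand":-1}]'
python3 - <<'E'
from h import *
o=ctrl.get_obs();print(o["tcp_pos"],R.from_quat(o["tcp_rot"]).as_matrix().round(4));im=ctrl.get_image("wrist")[:,:,::-1];cv2.imwrite("pics/w14.png",im)
im=ctrl.get_image("scene")[:,:,::-1];cv2.imwrite("pics/scene14.png",im);cv2.imwrite("pics/s14.png",cv2.resize(im[130:270,220:370],None,fx=4.2,fy=4.2,interpolation=cv2.INTER_CUBIC))
print(ctrl.get_obs()["tcp_pos"])
E
```

```text
clock: 20.03
tcp_pos: [498.4, -64.6, 333.9]
tcp_rot: [-0.082, 0.997, 0.001, -0.002]
ft_force: [-0.2, -0.4, -3.3]
width: 0.128
clock: 20.7
tcp_pos: [561.8, 39.9, 334.8]
tcp_rot: [-0.086, 0.996, 0.0, -0.001]
ft_force: [0.1, -1.3, -3.2]
width: 0.124
[561.82920068  39.8685306  334.82586936] [[-9.852e-01 -1.716e-01 -2.600e-03]
 [-1.716e-01  9.852e-01  0.000e+00]
 [ 2.500e-03  5.000e-04 -1.000e+00]]
[561.88680743  39.57554962 335.68062595]
```

View pics/w14.png

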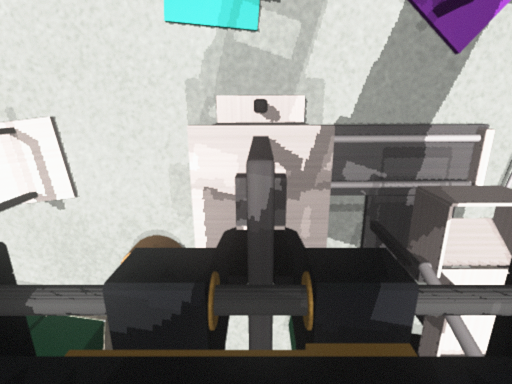

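View pics/s14.png

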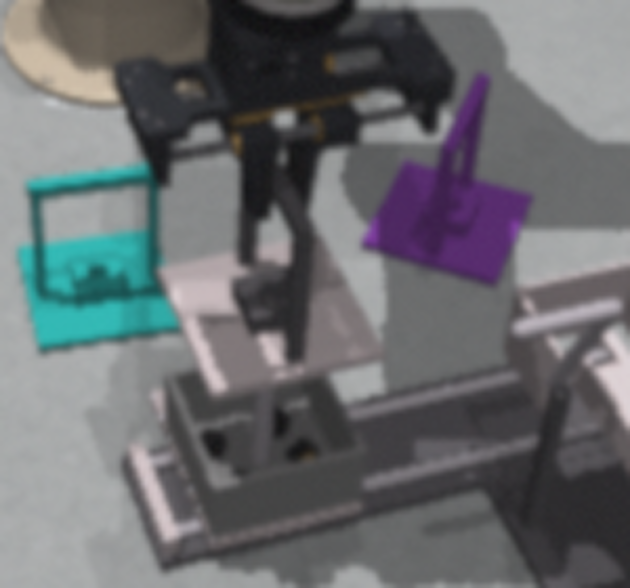

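The wrist view shows the post top at (260,105), a fresh reference lying 75 mm in front of the rod axis.

Run:
```python
from h import *
np.set_printoptions(precision=2,suppress=True)
o=dict(tcp_pos=np.array([561.83,39.87,334.83]),tcp_rot=R.from_matrix([[-9.852e-01,-1.716e-01,-2.6e-03],[-1.716e-01,9.852e-01,0],[2.5e-03,5e-4,-1]]).as_quat())
im=cv2.imread("pics/w14.png");g=im[90:125,240:285];cv2.imwrite("pics/w14z.png",cv2.resize(g,None,fx=14,fy=14,interpolation=cv2.INTER_NEAREST))
m=(cv2.cvtColor(g,cv2.COLOR_BGR2GRAY)<40).astype(np.uint8);n,l,s,c=cv2.connectedComponentsWithStats(m);print(s,c+[240,90])
M=R.from_quat(o["tcp_rot"]).as_matrix()
for uv in [(260.5,102),(260,105),(260.5,108)]:
    q=onz("wrist",*uv,106,o);print(q,M.T@(q-o["tcp_pos"]),q[:2]+75*np.array([.985,.172]))
for p in [(188,125.7),(334,125.7)]:
    q=onz("wrist",*p,o["tcp_pos"][2]-153.2,o);print(q,M.T@(q-o["tcp_pos"]))
```

```text
[[   0    0   45   35 1575]] [[262. 107.]]
[486.73  25.79 106.  ] [ 75.82  -1.09 229.02] [560.61  38.69]
[489.7   25.79 106.  ] [ 72.9   -1.6  229.01] [563.57  38.69]
[492.5   26.79 106.  ] [ 69.96  -1.09 229.01] [566.38  39.69]
[514.99 -27.22 181.63] [ 57.27 -58.13 153.32]
[495.42  85.88 181.63] [ 57.14  56.65 153.37]
```

View pics/w14z.png

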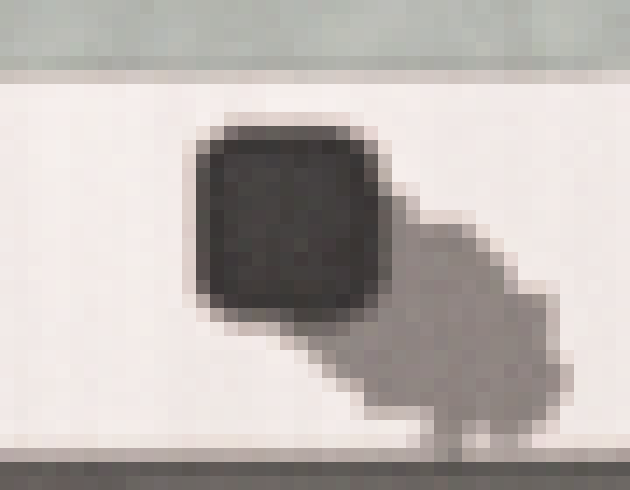

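The cover is laterally aligned to within 0.4 mm and needs about 1.3 mm along x. Correcting, then lowering in small steps while watching the force.

```bash
python3 -m crank '[{"x":0.0013,"y":0,"z":-0.006,"turn":0,"hand":-1},{"x":0,"y":0,"z":-0.008,"turn":0,"hand":-1},{"x":0,"y":0,"z":-0.006,"turn":0,"hand":-1},{"x":0,"y":0,"z":0,"turn":0,"hand":-1}]'
python3 -m crank '[{"x":0,"y":0,"z":-0.005,"turn":0,"hand":-1},{"x":0,"y":0,"z":-0.005,"turn":0,"hand":-1},{"x":0,"y":0,"z":-0.005,"turn":0,"hand":-1},{"x":0,"y":0,"z":0,"turn":0,"hand":-1}]'
```

```text
clock: 21.13
tcp_pos: [563.1, 40.3, 314.3]
tcp_rot: [-0.086, 0.996, 0.0, -0.002]
ft_force: [-0.7, -0.3, -3.3]
width: 0.122
clock: 21.47
tcp_pos: [563.3, 40.5, 300.0]
tcp_rot: [-0.086, 0.996, 0.0, -0.001]
ft_force: [0.3, 0.3, -2.5]
width: 0.129
```

```bash
python3 -m crank '[{"x":0,"y":0,"z":-0.003,"turn":0,"hand":-1},{"x":0,"y":0,"z":-0.003,"turn":0,"hand":-1},{"x":0,"y":0,"z":0,"turn":0,"hand":-1}]'
python3 -m crank '[{"x":0,"y":0,"z":-0.004,"turn":0,"hand":-1},{"x":0,"y":0,"z":-0.004,"turn":0,"hand":-1},{"x":0,"y":0,"z":0,"turn":0,"hand":-1}]'
```

```text
clock: 21.72
tcp_pos: [563.4, 40.5, 294.7]
tcp_rot: [-0.086, 0.996, 0.0, -0.0]
ft_force: [-0.5, -0.2, -3.9]
width: 0.126
clock: 21.97
tcp_pos: [563.3, 40.4, 286.3]
tcp_rot: [-0.086, 0.996, 0.0, -0.001]
ft_force: [-0.1, 0.6, -3.6]
width: 0.121
```

Run:
```python
from h import *
im=ctrl.get_image("scene")[:,:,::-1];cv2.imwrite("pics/s15.png",cv2.resize(im[130:270,220:370],None,fx=4.2,fy=4.2,interpolation=cv2.INTER_CUBIC))
```

```text
(no output)
```

View pics/s15.png

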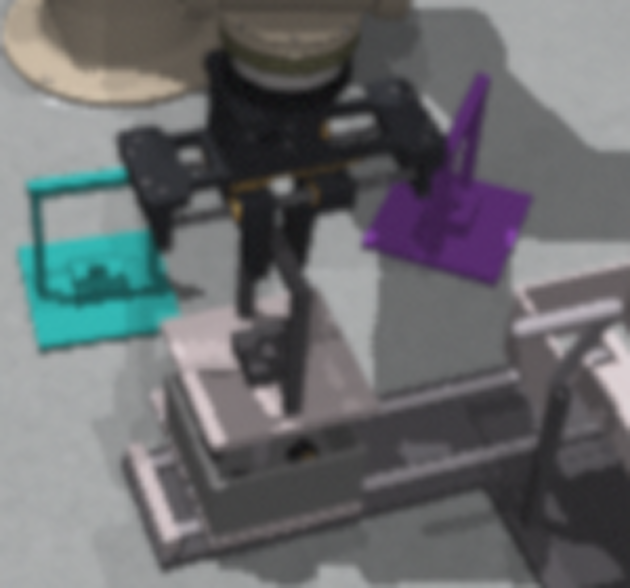

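It threaded freely: no contact force, and the cover is about 40 mm above the rim, level. I'll keep lowering.

```bash
python3 -m crank '[{"x":0,"y":0,"z":-0.006,"turn":0,"hand":-1},{"x":0,"y":0,"z":-0.006,"turn":0,"hand":-1},{"x":0,"y":0,"z":-0.006,"turn":0,"hand":-1},{"x":0,"y":0,"z":-0.006,"turn":0,"hand":-1},{"x":0,"y":0,"z":-0.004,"turn":0,"hand":-1},{"x":0,"y":0,"z":-0.003,"turn":0,"hand":-1},{"x":0,"y":0,"z":0,"turn":0,"hand":-1}]'
python3 -m crank '[{"x":0,"y":0,"z":-0.002,"turn":0,"hand":-1},{"x":0,"y":0,"z":-0.002,"turn":0,"hand":-1},{"x":0,"y":0,"z":-0.002,"turn":0,"hand":-1},{"x":0,"y":0,"z":0,"turn":0,"hand":-1}]'
```

```text
clock: 22.6
tcp_pos: [563.4, 40.4, 255.5]
tcp_rot: [-0.086, 0.996, 0.0, -0.001]
ft_force: [-1.2, 0.0, -3.2]
width: 0.124
clock: 22.93
tcp_pos: [563.4, 40.4, 249.9]
tcp_rot: [-0.086, 0.996, 0.0, -0.0]
ft_force: [-0.1, -0.2, -2.9]
width: 0.119
```

```bash
python3 -m crank '[{"x":0,"y":0,"z":-0.001,"turn":0,"hand":-1},{"x":0,"y":0,"z":-0.001,"turn":0,"hand":-1},{"x":0,"y":0,"z":0,"turn":0,"hand":-1}]'
python3 -m crank '[{"x":0,"y":0,"z":-0.001,"turn":0,"hand":-1},{"x":0,"y":0,"z":-0.0005,"turn":0,"hand":-1},{"x":0,"y":0,"z":0,"turn":0,"hand":-1}]'
```

```text
clock: 23.18
tcp_pos: [563.5, 40.4, 248.1]
tcp_rot: [-0.086, 0.996, 0.0, -0.0]
ft_force: [-0.1, -0.8, -3.1]
width: 0.123
clock: 23.43
tcp_pos: [563.5, 40.4, 246.6]
tcp_rot: [-0.086, 0.996, 0.0, -0.0]
ft_force: [0.1, -0.4, -2.9]
width: 0.124
```

```bash
python3 -m crank '[{"x":0,"y":0,"z":-0.0007,"turn":0,"hand":-1},{"x":0,"y":0,"z":0,"turn":0,"hand":-1}]'
python3 -m crank '[{"x":0,"y":0,"z":-0.0007,"turn":0,"hand":-1},{"x":0,"y":0,"z":0,"turn":0,"hand":-1}]'
python3 - <<'E'
from h import *
im=ctrl.get_image("scene")[:,:,::-1];cv2.imwrite("pics/s16.png",cv2.resize(im[130:270,220:370],None,fx=4.2,fy=4.2,interpolation=cv2.INTER_CUBIC))
E
```

```text
clock: 23.6
tcp_pos: [563.6, 40.5, 246.1]
tcp_rot: [-0.086, 0.996, 0.0, 0.0]
ft_force: [-0.3, -0.2, -2.2]
width: 0.121
clock: 23.77
tcp_pos: [563.6, 40.7, 245.9]
tcp_rot: [-0.086, 0.996, 0.0, 0.0]
ft_force: [-0.7, 2.9, 3.8]
width: 0.126
```

View pics/s16.png

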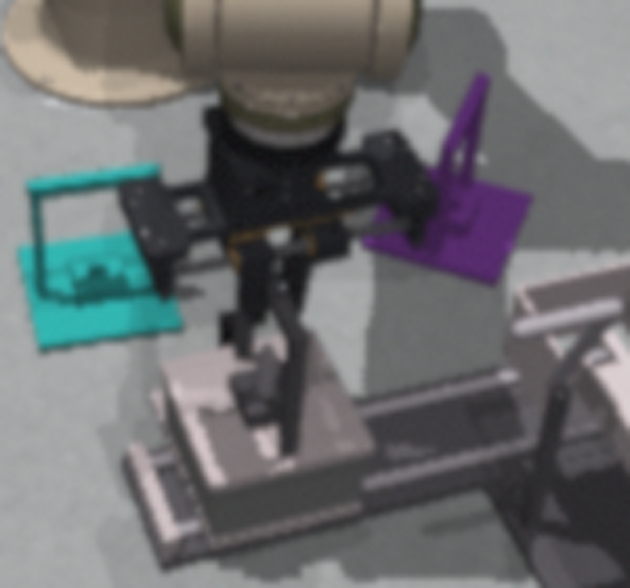

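The cover touched down on the rim at TCP z 245.9, against 246.2 predicted. Releasing and rising.

```bash
python3 -m crank '[{"x":0,"y":0,"z":0,"turn":0,"hand":-0.5},{"x":0,"y":0,"z":0,"turn":0,"hand":0},{"x":0,"y":0,"z":0,"turn":0,"hand":0.5},{"x":0,"y":0,"z":0,"turn":0,"hand":0.5},{"x":0,"y":0,"z":0,"turn":0,"hand":0.5},{"x":0,"y":0,"z":0,"turn":0,"hand":0.5},{"x":0,"y":0,"z":0,"turn":0,"hand":0.5},{"x":0,"y":0,"z":0.01,"turn":0,"hand":0.5}]'
python3 -m crank '[{"x":0,"y":0,"z":0.03,"turn":0,"hand":0.5},{"x":0,"y":0,"z":0.04,"turn":0,"hand":0.5},{"x":-0.02,"y":0,"z":0.03,"turn":0,"hand":0.5},{"x":-0.035,"y":0,"z":0,"turn":0,"hand":0.5},{"x":-0.035,"y":0,"z":0,"turn":0,"hand":0.5},{"x":-0.035,"y":0,"z":0,"turn":0,"hand":0.5},{"x":0,"y":0,"z":0,"turn":0,"hand":0.5},{"x":0,"y":0,"z":0,"turn":0,"hand":0.5}]'
python3 - <<'E'
from h import *
im=ctrl.get_image("scene")[:,:,::-1];cv2.imwrite("pics/s17.png",im[:,:].copy());cv2.imwrite("pics/s17z.png",cv2.resize(im[130:270,220:370],None,fx=4.2,fy=4.2,interpolation=cv2.INTER_CUBIC))
im=ctrl.get_image("top")[:,:,::-1];cv2.imwrite("pics/t17.png",im)
o=ctrl.get_obs();im=ctrl.get_image("wrist")[:,:,::-1];cv2.imwrite("pics/w17.png",im)
np.savez("w17.npz",p=o["tcp_pos"],q=o["tcp_rot"])
E
```

```text
clock: 24.48
tcp_pos: [563.0, 40.5, 254.0]
tcp_rot: [-0.086, 0.996, 0.0, -0.002]
ft_force: [0.3, -1.2, -1.5]
width: 0.706
clock: 25.15
tcp_pos: [437.7, 40.5, 356.7]
tcp_rot: [-0.086, 0.996, -0.0, 0.001]
ft_force: [0.4, -0.3, 0.4]
width: 0.752
```

View pics/s17.png

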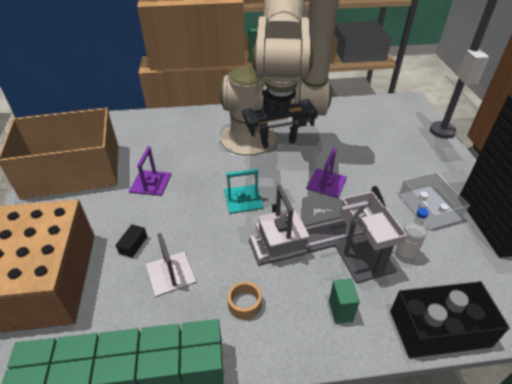

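View pics/s17z.png

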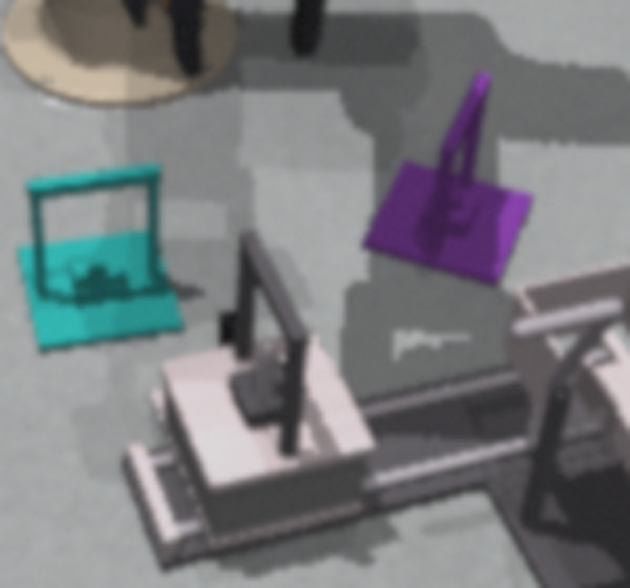

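View pics/w17.png

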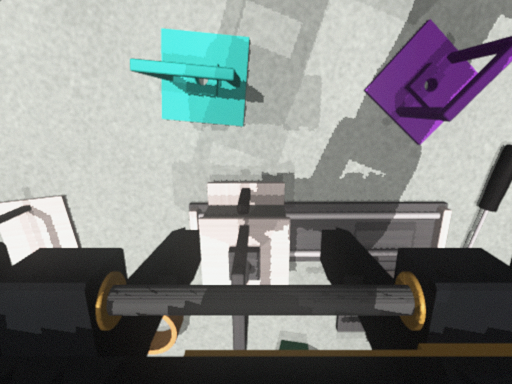

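The cover lies flush and square on the box, with the post at (245,200) in the wrist view. The carriage is at its stop, the tray is level, the bystanders look unmoved and the robot is clear. Handing in.

Run:
```python
import cv2,numpy as np
a=cv2.imread("pics/scene0.png").astype(int);b=cv2.imread("pics/s17.png").astype(int)
d=abs(a-b).max(2)
for n,(u,v) in dict(blank=(170,270),tape=(245,300),carton=(343,300),module=(131,240),bottle=(415,240)).items():
    print(n,d[v-15:v+15,u-15:u+15].mean().round(1))
a=cv2.imread("pics/top0.png").astype(int);b=cv2.imread("pics/t17.png").astype(int)
print("driver top",abs(a-b).max(2)[190:240,140:155].mean())
from plant import ctrl
ctrl.finish_job()
```

```text
blank 2.0
tape 1.7
carton 1.5
module 1.9
bottle 1.8
driver top 3.981333333333333
the job is handed in; nothing more can be done
```

I completed every step and handed the job in about 25 s into the 72 s limit. The system gives no verdict, so this rests on my own checks.

- **Carriage and capsules:** I pushed the carriage to its stop under the spout (about 21 N reaction). I then pulled the tray bar to its stop and let the tray back slowly. The wrist camera showed all four capsules in the box and the tray empty and level.
- **Return:** I pushed the carriage back until it met the far stop (about 21 N).
- **Cover:** I gripped the drilled cover by its handle and threaded it down the rod with no contact force. It touched the rim at tool height 245.9 mm, against 246.2 mm expected. I then released it and moved clear.
- **Final checks:** Pictures show the cover flush and square on the box and the carriage still at the far stop. The blank cover and bystanders look unchanged from the first pictures. I did not measure the cover's final tilt or angle after release.
- **Disagreement:** The cameras differed by about 1–2 mm on the rod's sideways position. I took the position from the wrist camera, cross-checked against the push post, and the cover went on cleanly there.

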